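# Reassemble two opened control units

### The job

Put the two opened control units on the bench back together: lay each circuit board, connector at the open side, flat into the housing of its own size, set the shield lid over the metal fence on the large board, and then put each unit's finned cover on top so that it sits fully down with its rim inside the walls. Lower the parts gently instead of letting them drop, let go of everything, and leave the screw dish, the solder spool and the flux jar where they stand.

Things in the scene. Friction and masses are not known exactly. Their poses are not given: they have to be found in the camera images.
- large_housing: Large housing: open die-cast tray x=-52..46 mm, 108 mm wide (y), bolted down by two side ears (13 mm wide, 5 high). Origin: y-centre of underside, z up. Connector side at -x: open, only a 9 mm sill and 13 mm cheeks. Walls 4 mm thick, 26 mm high, at the back (+x) and along the sides from x=-22 mm back. Corner rests inside carry the board 8 mm above the origin.
- small_housing: Small housing: open die-cast tray x=-44..38 mm, 76 mm wide (y), bolted down by two side ears (13 mm wide, 5 high). Origin: y-centre of underside, z up. Connector side at -x: open, only a 9 mm sill and 13 mm cheeks. Walls 4 mm thick, 26 mm high, at the back (+x) and along the sides from x=-16 mm back. Corner rests inside carry the board 8 mm above the origin.
- large_board: Large green board, 2 mm thick, x=-45..39 mm, 94 mm wide (y); origin on underside, parts up (low ones <7 mm). Black connector block at its -x edge: x=-52..-28 mm, 76 mm long in y, top at z=28 mm; grip it across x. Metal fence for the lid: 36 x 24 mm (x, y) centred at x=13 mm, top z=7 mm. Seated: origin 8 mm above the large housing's, axes alike; 3 mm play.
- small_board: Small green board, 2 mm thick, x=-37..31 mm, 62 mm wide (y); origin on underside, parts up (low ones <7 mm). Black connector block at its -x edge: x=-44..-22 mm, 48 mm long in y, top at z=28 mm; grip it across x. Seated: origin 8 mm above the small housing's, axes alike; 3 mm play.
- shield_lid: Shield lid: bright steel cap open below, small holes on top, 46 x 34 x 9 mm (x, y, z), walls 2 mm. Origin: centre of its bottom edge. Grip across y (34 mm). Same either way round. Fitted: loosely over the fence, edge on the large board's top, origin at (13, 0, 2) mm in the board's frame, axes parallel, 3 mm play. Goes on before the large cover.
- large_cover: Large cast cover: plate 66 x 108 mm (x, y), 5 mm rim below, block of 5 fins on top. Origin: centre, at rim's bottom; plate top z=8, fin tops z=24 mm. Fins run along x (48 mm); outer faces 44 mm apart in y: grip there. Same either way round. Fitted, plate on the walls, rim inside (3 mm play), behind the connector: origin at (13, 0, 21) mm in large housing's frame.
- small_cover: Small cast cover: plate 52 x 76 mm (x, y), 5 mm rim below, block of 5 fins on top. Origin: centre, at rim's bottom; plate top z=8, fin tops z=24 mm. Fins run along x (34 mm); outer faces 36 mm apart in y: grip there. Same either way round. Fitted, plate on the walls, rim inside (3 mm play), behind the connector: origin at (12, 0, 21) mm in small housing's frame.
- screw_dish: Bystander, to be left alone: small round steel dish with screws, 60 mm across, 16 mm high. Origin: centre of its underside.
- solder_spool: Bystander, to be left alone: grey spool of solder standing on its flange, 50 mm across, 34 mm high. Origin: centre of its underside.
- flux_jar: Bystander, to be left alone: small amber jar with a white cap, 40 mm across, 42 mm high. Origin: centre of its underside.
Not all that is in view belongs to the job. What is shaped like the shield_lid but pink or turquoise is not meant. Leave any pink look-alike of the large_cover alone.

How it is judged:
By the outcome, as a careful person would: the job done as asked, in the order asked, and still so for the second after the job is handed in, with the robot touching nothing.
It also fails if it takes over 125 s, if anything falls off the work surface, if the arm or the gripper's body presses on something with over 40 N, if the wrist force passes 120 N, or if a joint passes its speed limit or range.

### The arm

A 6-joint arm with a two-finger parallel gripper is mounted at the origin on the work surface. World frame = base frame: x ahead of the robot, y to its left, z up, the work surface at z = 0. Lengths are in m, angles in rad, forces in N, time in s.
With the tool pointing down it reaches from about 0.325 to 0.9 m from the base axis. Payload 6.1 kg.
Tool frame: the origin (TCP) lies on the centre line of the jaws, within the pads' length; the fingertips stand 14 mm ahead of it and the grasp point (between the pads) lies 5 mm behind it; z points along the fingers, x is the direction in which the jaws open and shut, and the axes are right-handed (so a half turn about z gives the same grasp; the last joint's range is limited). The gripper opens to 85 mm and grips with 20 to 120 N. Pads are 22 mm wide; open, the fingers measure 114 mm over their backs; the gripper's body (76 mm by 85 mm) begins 54 mm behind the grasp point. The pads swing forward as they close: fully open they stand 13 mm farther back than shut.
Start: joints at [-1.414, 0.22, 1.526, -0, 1.395, -0.126], TCP at [0.174, -0.6, 0.245] pointing down, gripper open.
Joint ranges: [-2.98, 2.98], [-0.91, 2.08], [0.09, 2.57], [-1.24, 4.39], [0.2, 2.65], [-2.68, 2.68]. Speed limits (rad/s): [2.57, 2.57, 3.01, 3.14, 3.14, 3.14].

### API

Orientations are given as a rotation vector (axis times angle).
In Python, from cell import manip, imaging gives the robot as it stands.
- The arm moves only by the tool step_arm, never from a script. Its argument "plan" is a list that holds one entry, the list of rows, each a list of 7 numbers: the shift along the tool's x, y, z in mm, then the turn, a rotation vector about the tool's x, y, z in rad, then the opening in per cent of the stroke, from 0 (shut) to 100 (fully open). A call has 1 to 5 rows; each row is the pose to reach, as a shift and turn from the pose commanded when the call began, along the tool's axes at that moment; what a row does not reach only later rows make up. A row lasts 1/12 s, in which the tool goes at most 41.7 mm and 7.16 degrees, less where a joint would pass 70% of its speed; a pose out of reach is approached as far as the arm can. A call with a gripper value outside its range is refused whole. The fingers move at their own pace and stop on an object; the grip force is fixed at half the most. Time passes only in rows, so rows that repeat a pose let the fingers close. It gives the time, the measured TCP pose, the force and the opening at its end, in the units of the state.
- manip.get_state(): the state, without advancing time (a new reading comes with each control period).
- imaging.camera(name): name is "scene" or "top" or "wrist"; returns (picture, depth): 384x512x3 uint8, blue, green, red; 384x512 float32, m along the optical axis (not along the pixel's ray), 0 where there is no reading.
- imaging.camera_model(name): a dict with "intrinsics" (3x3 intrinsics, pixels), "position" and "orientation" of the camera in the world. Camera axes: x right, y up, looking along -z (the intrinsics and any distortion apply to the point x, -y, -z); pixel columns grow to the right and rows downward; lengths in m; the calibration is good to about 2 mm. The wrist camera is an equidistant fisheye: a pixel r from the principal point sees the ray r / f radians off the axis. A picture is of the moment at which its call begins: read the wrist's pose just before it. camera_model takes no time and is no camera call; for the wrist camera it gives the pose at the moment of the call.
- manip.job_done(): hands the job in, once; it reports no verdict.
The state is a dict: "t": time; "q": joint angles; "qd": joint speeds; "tau": joint torques, N m; "eef_pos": TCP position; "ee_rot": TCP orientation; "force": force on the tool from outside, world axes, zero at the start; "wrist_torque": the same for the moment, N m; "width": finger opening in m.
Only numpy, scipy, OpenCV 4.12 (cv2) and the standard library are available. Lean on these libraries where they do the work, as an engineer would, in place of code of your own. Each camera call takes 0.05 s, during which the arm holds its last target.

## Working session

There is one attempt and no reset: what is moved stays moved. The work goes in short steps, Python scripts to look and compute and a tool call to move; the robot and the scene stay as the last step left them, time stands still between calls to the robot, and variables do not carry over. Pictures are saved under pics/ and viewed, and the job is handed in when it is done.

Besides the shell and the picture viewer there is one more tool, called after "Request:" in YAML: its name, and indented under it one key for each argument. step_arm: Moves the arm, as the interface text tells. Its arguments: {"type":"object","properties":{"plan":{"type":"array","items":{"type":"array","items":{"type":"array","items":{"type":"number"}}}}},"required":["plan"]}

```bash
ls; mkdir -p pics; python3 - <<'E'
from cell import manip, imaging
import cv2,numpy as np
s=manip.get_state();print(s)
for n in("scene","top","wrist"):
    m=imaging.camera_model(n);print(n,m)
    p,d=imaging.camera(n);cv2.imwrite(f"pics/a_{n}.png",p);np.save(f"pics/a_{n}.npy",d)
E
```

```text
pics
{'t': 0.0, 'q': array([-1.41412346e+00,  2.21217270e-01,  1.52762676e+00,  4.40488082e-06,
        1.39469673e+00, -1.26117791e-01]), 'qd': array([-0.00153678,  0.00011301, -0.00102714, -0.00243921, -0.0008681 ,
        0.00106418]), 'tau': array([ 2.57757820e-03, -4.96892273e+01, -3.89388800e+01, -4.36606911e-05,
        1.12596332e-02, -1.79366197e-06]), 'eef_pos': array([ 0.17429314, -0.59959863,  0.24419642]), 'ee_rot': array([-2.51123960e+00,  1.88540065e+00,  2.19091332e-03]), 'force': array([ 0.96005739, -0.21174195,  0.28608932]), 'wrist_torque': array([-0.05682121, -0.04643343,  0.01215009]), 'width': 0.08527906947401868}
scene {'intrinsics': array([[360.32011823,   0.        , 256.0820173 ],
       [  0.        , 360.32011823, 195.50469952],
       [  0.        ,   0.        ,   1.        ]]), 'position': array([1.45463343, 0.42442495, 0.69771751]), 'orientation': array([0.64092514, 0.96073876, 1.80331328])}
top {'intrinsics': array([[400.9883041 ,   0.        , 246.12278148],
       [  0.        , 400.9883041 , 192.17669812],
       [  0.        ,   0.        ,   1.        ]]), 'position': array([0.33221902, 0.02385761, 1.00482116]), 'orientation': array([ 0.16424279, -0.15136504, -1.59290069])}
wrist {'intrinsics': array([[297.31863964,   0.        , 251.75186472],
       [  0.        , 297.31863964, 193.52845268],
       [  0.        ,   0.        ,   1.        ]]), 'position': array([ 0.2528688 , -0.5773378 ,  0.37192027]), 'orientation': array([-0.27507331,  0.20914124, -1.27578029])}
```

View pics/a_scene.png

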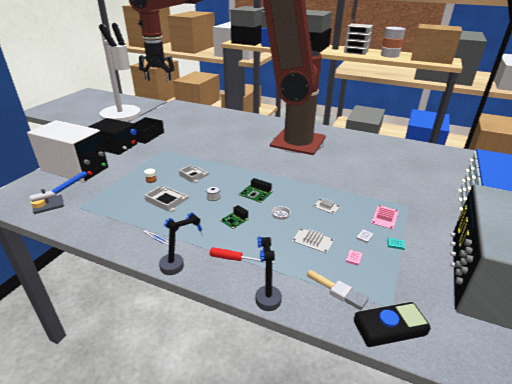

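View pics/a_top.png

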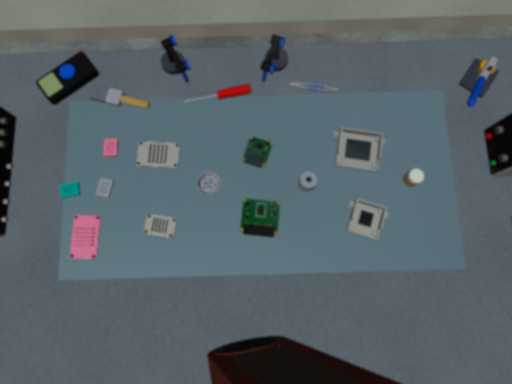

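View pics/a_wrist.png

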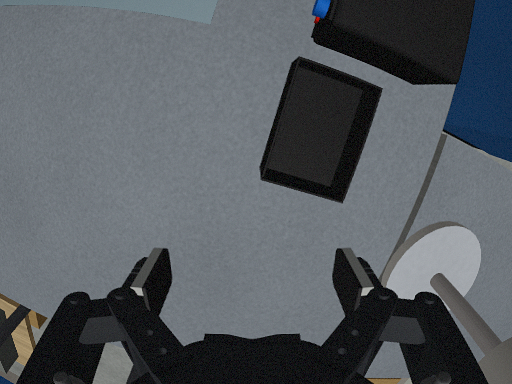

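```bash
cat > h.py <<'E'
from cell import manip, imaging
import cv2,numpy as np
from scipy.spatial.transform import Rotation as R
def shot(n):
    m=imaging.camera_model(n); p,d=imaging.camera(n); return p,d,m
def ray(n,m,u,v):
    K=m["intrinsics"];x=(np.asarray(u,float)-K[0,2])/K[0,0];y=(np.asarray(v,float)-K[1,2])/K[1,1]
    if n=="wrist":
        r=np.hypot(x,y)+1e-12; k=np.sin(r)/r; c=np.stack([x*k,-y*k,-np.cos(r)],-1)
    else: c=np.stack([x,-y,-np.ones_like(x)],-1)
    return c@R.from_rotvec(m["orientation"]).as_matrix().T
def plane(n,m,u,v,z):
    d=ray(n,m,u,v);o=m["position"];t=(z-o[2])/d[...,2];return o+t[...,None]*d
def points(n,m,d):
    v,u=np.mgrid[:384,:512]; r=ray(n,m,u,v); f=R.from_rotvec(m["orientation"]).as_matrix()[:,2]*-1
    return m["position"]+r*(d/(r@f))[...,None]
def proj(n,m,P):
    K=m["intrinsics"];c=(np.asarray(P)-m["position"])@R.from_rotvec(m["orientation"]).as_matrix()
    x,y,z=c[...,0],-c[...,1],-c[...,2]
    if n=="wrist":
        h=np.hypot(x,y)+1e-12;th=np.arctan2(h,z);x,y=x/h*th,y/h*th
    else: x,y=x/z,y/z
    return np.stack([K[0,0]*x+K[0,2],K[1,1]*y+K[1,2]],-1)
def ortho(n,p,m,z,cx,cy,half=0.08,s=0.0004):
    # rows: +x up, cols: +y left
    k=int(2*half/s); j,i=np.meshgrid(np.arange(k),np.arange(k))
    P=np.stack([cx+half-i*s,cy+half-j*s,np.full(i.shape,z)],-1); uv=proj(n,m,P).astype(np.float32)
    return cv2.remap(p,uv[...,0],uv[...,1],cv2.INTER_CUBIC)
def go(x,y,z,yaw,cmd=None):
    # jaw axis (tool x) at world angle yaw (tool pointing down); prints shift in mm & rotvec in tool axes
    s=manip.get_state();T=R.from_rotvec(s["ee_rot"]);
    X=np.array([np.cos(yaw),np.sin(yaw),0]);Z=np.array([0,0,-1.]);G=R.from_matrix(np.stack([X,np.cross(Z,X),Z],1))
    sh=T.inv().apply(np.array([x,y,z])-s["eef_pos"])*1000; rv=(T.inv()*G).as_rotvec()
    print("shift",np.round(sh,1),"turn",np.round(rv,3)); return sh,rv
def yaw():
    s=manip.get_state();x=R.from_rotvec(s["ee_rot"]).as_matrix()[:,0];return np.arctan2(x[1],x[0])
E
python3 - <<'E'
from h import *
p=cv2.imread("pics/a_top.png");d=np.load("pics/a_top.npy");m=imaging.camera_model("top")
P=points("top",m,d)
for n,u,v in [("largeH",359,149),("smallH",367,217),("lb",260,217),("sb",257,151),("lcov",158,154),("scov",159,226),("lid",104,187),("dish",208,182),("spool",308,180),("jar",414,177),("pinklid",110,147),("turq",68,189),("pinkcov",85,237)]:
    print(n,np.round(P[v,u],3))
print("yaw",yaw(), R.from_rotvec(manip.get_state()["ee_rot"]).as_matrix().round(3))
w=imaging.camera_model("wrist");s=manip.get_state();T=R.from_rotvec(s["ee_rot"])
print("cam in tool",T.inv().apply(w["position"]-s["eef_pos"]),"look",T.inv().apply(-R.from_rotvec(w["orientation"]).as_matrix()[:,2]))
c=p[90:280,50:430];cv2.imwrite("pics/a_top2.png",cv2.resize(c,None,fx=2.1,fy=2.1,interpolation=cv2.INTER_CUBIC))
E
```

```text
largeH [ 0.641 -0.266  0.006]
smallH [ 0.463 -0.271  0.006]
lb [ 0.471 -0.004  0.003]
sb [ 0.644 -0.002  0.003]
lcov [0.639 0.253 0.018]
scov [0.453 0.246 0.024]
lid [0.558 0.391 0.01 ]
dish [0.564 0.126 0.007]
spool [ 0.556 -0.125  0.033]
jar [ 0.553 -0.383  0.044]
pinklid [0.665 0.38  0.009]
turq [0.556 0.483 0.01 ]
pinkcov [0.432 0.433 0.011]
yaw -1.2880287511732986 [[ 0.279 -0.96  -0.   ]
 [-0.96  -0.279  0.001]
 [-0.001 -0.    -1.   ]]
cam in tool [ 0.0002613  -0.08170753 -0.12759025] look [-2.08313327e-04  3.16983194e-01  9.48431131e-01]
```

View pics/a_top2.png

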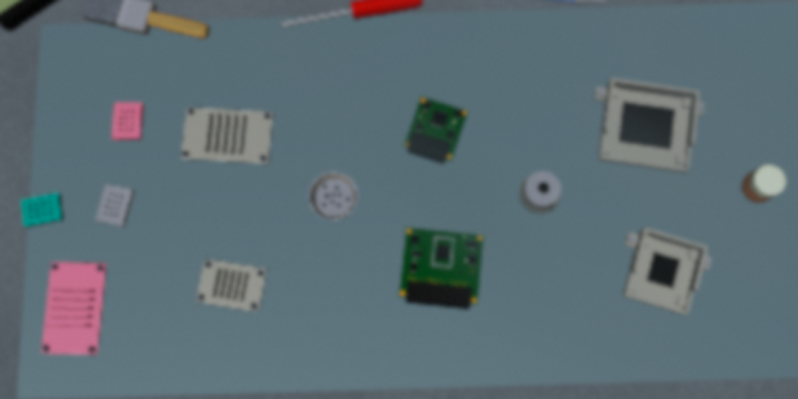

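```bash
python3 - <<'E'
from h import *
go(0.463,-0.25,0.17,0)
E
```

```text
shift [-255.2 -374.8   74.9] turn [-1.000e-03  1.000e-03 -1.288e+00]
```

Request:
step_arm:
  plan:
    - [[-255,-375,75,0,0,-1.288,100],[-255,-375,75,0,0,-1.288,100],[-255,-375,75,0,0,-1.288,100],[-255,-375,75,0,0,-1.288,100],[-255,-375,75,0,0,-1.288,100]]

```text
t: 0.57
eef_pos: [0.306, -0.44, 0.2107]
ee_rot: [-2.973, 1.014, 0.0]
force: [1.1, -0.7, 1.1]
width: 0.0851
```

```bash
python3 - <<'E'
from h import *
s=manip.get_state();print(s["t"],s["eef_pos"],yaw(),s["q"].round(2))
go(0.463,-0.25,0.17,0)
E
```

```text
0.5667 [ 0.30602436 -0.43999112  0.21068257] -0.657473517839119 [-1.11  0.04  1.8   0.    1.31 -0.45]
shift [   8.2 -246.3   40.8] turn [-0.     0.    -0.657]
```

Request:
step_arm:
  plan:
    - [[8,-246,41,0,0,-0.657,100],[8,-246,41,0,0,-0.657,100],[8,-246,41,0,0,-0.657,100],[8,-246,41,0,0,-0.657,100],[8,-246,41,0,0,-0.657,100]]

```text
t: 0.98
eef_pos: [0.4378, -0.2821, 0.1767]
ee_rot: [3.141, -0.05, -0.0]
force: [0.9, -0.8, -0.9]
width: 0.085
```

Request:
step_arm:
  plan:
    - [[0,-42,7,0,0,-0.032,100],[0,-42,7,0,0,-0.032,100]]

```text
t: 1.15
eef_pos: [0.4382, -0.2351, 0.1674]
ee_rot: [-3.136, -0.001, 0.006]
force: [0.5, -0.2, -1.6]
width: 0.0855
```

```bash
cat >> h.py <<'E'
def look(tag,z,cx,cy,half=0.08,s=0.0004):
    st=manip.get_state();p,d,m=shot("wrist");cv2.imwrite(f"pics/{tag}_raw.png",p);np.savez(f"pics/{tag}.npz",p=p,d=d,pos=m["position"],ori=m["orientation"],K=m["intrinsics"])
    o=ortho("wrist",p,m,z,cx,cy,half,s)
    for k in range(-3,4):
        a=int((half+k*0.02)/s)
        if 0<a<o.shape[0]:
            cv2.line(o,(a,0),(a,6),(0,0,255),1);cv2.line(o,(0,a),(6,a),(0,0,255),1)
    cv2.imwrite(f"pics/{tag}.png",o)
    print("t",st["t"],"eef",st["eef_pos"].round(4),"yaw",round(yaw(),4),"q6",st["q"][5].round(2),"qd",np.abs(st["qd"]).max().round(3))
    return p,d,m
E
python3 - <<'E'
from h import *
look("sh",0.026,0.463,-0.271)
E
```

```text
t 1.15 eef [ 0.4382 -0.2351  0.1674] yaw -0.001 q6 -0.65 qd 0.062
```

View pics/sh.png

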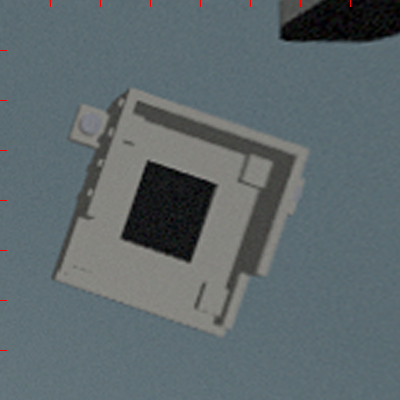

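View pics/sh_raw.png

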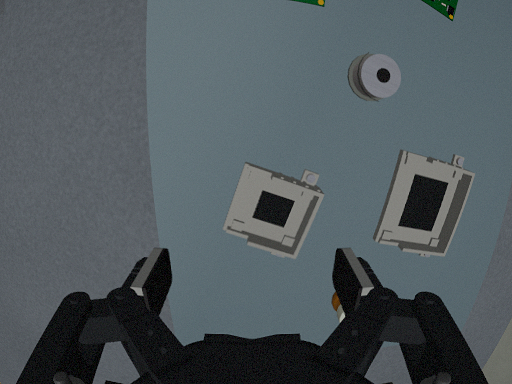

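```bash
cat >> h.py <<'E'
def load(tag):
    a=np.load(f"pics/{tag}.npz");return a["p"],a["d"],dict(position=a["pos"],orientation=a["ori"],intrinsics=a["K"])
def rect(tag,zlo,zhi,cx,cy,rad,zref=None,show=None,col=None):
    p,d,m=load(tag);P=points("wrist",m,d)
    k=(d>0)&(P[...,2]>zlo)&(P[...,2]<zhi)&(np.hypot(P[...,0]-cx,P[...,1]-cy)<rad)
    if col is not None:k&=col(p)
    k=k.astype(np.uint8);n,l,st,_=cv2.connectedComponentsWithStats(k,connectivity=8)
    k=np.isin(l,[i for i in range(1,n) if st[i,4]>8])
    v,u=np.nonzero(k);z=np.median(P[k][:,2])
    Q=plane("wrist",m,u,v,zref if zref else z)[:,:2]*1000
    (c,wh,a)=cv2.minAreaRect(Q.astype(np.float32))
    if show:
        q=p.copy();q[k]=(0,0,255);cv2.imwrite(f"pics/{show}.png",q)
    return np.round(c,1),np.round(wh,1),round(a,2),round(z,4),len(u)
E
python3 - <<'E'
from h import *
p,d,m=load("sh");P=points("wrist",m,d)
for v,u in [(100,200),(208,273),(200,422),(230,300)]:print(v,u,P[v,u].round(4))
b=P[60:160,180:240,2];print(b.mean(),b.std())
print(rect("sh",.023,.03,.463,-.271,.06,.026,"sh_m"))
print(rect("sh",.023,.03,.641,-.266,.08,.026,"lh_m"))
go(.64,-.27,.17,0)
E
```

```text
100 200 [ 0.3865 -0.1541 -0.0005]
208 273 [ 0.4602 -0.2659  0.0039]
200 422 [ 0.6367 -0.2574  0.0036]
230 300 [ 0.4892 -0.2884  0.0106]
0.0008253081067752482 0.018683568458678794
(array([ 470.4, -269.5]), array([76.7, 54.2]), 71.09, np.float64(0.0249), 751)
(array([ 650.9, -263.2]), array([108.4,  69.2]), 79.54, np.float64(0.0246), 601)
shift [201.8  31.9  -2.4] turn [-0.003  0.003 -0.001]
```

View pics/sh_m.png

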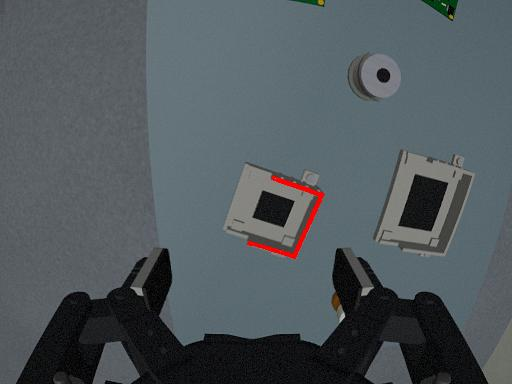

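Request:
step_arm:
  plan:
    - [[182,-5,0,0,0,0,100],[182,-5,0,0,0,0,100],[182,-5,0,0,0,0,100],[182,-5,0,0,0,0,100],[182,-5,0,0,0,0,100]]

```text
t: 1.62
eef_pos: [0.6247, -0.2391, 0.1699]
ee_rot: [3.141, -0.01, 0.004]
force: [-1.0, 0.3, 0.5]
width: 0.085
```

```bash
python3 - <<'E'
from h import *
look("lh",0.026,0.641,-0.266)
print(rect("lh",.023,.03,.463,-.271,.06,.026,"sh_m"))
print(rect("lh",.023,.03,.641,-.266,.08,.026,"lh_m"))
go(.46,-.0,.17,0)
E
```

```text
t 1.6167 eef [ 0.6247 -0.2391  0.1699] yaw -0.006 q6 -0.48 qd 0.434
(array([ 471.8, -269.2]), array([77.4, 54.7]), 71.42, np.float64(0.0249), 610)
(array([ 651.9, -263.4]), array([108.7,  68.2]), 79.21, np.float64(0.0249), 1003)
shift [-166.5 -238.    -0.9] turn [ 0.001 -0.003 -0.006]
```

View pics/lh_m.png

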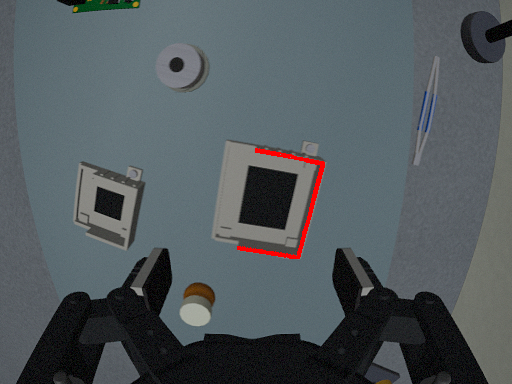

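Request:
step_arm:
  plan:
    - [[-166,-208,0,0,0,0,100],[-166,-208,0,0,0,0,100],[-166,-208,0,0,0,0,100],[-166,-208,0,0,0,0,100],[-166,-208,0,0,0,0,100]]

```text
t: 2.08
eef_pos: [0.4898, -0.0746, 0.1698]
ee_rot: [3.141, -0.013, -0.001]
force: [-0.2, 0.7, 0.1]
width: 0.0853
```

Request:
step_arm:
  plan:
    - [[-35,-45,0,0,0,0,100],[-35,-45,0,0,0,0,100],[-35,-45,0,0,0,0,100],[-35,-45,0,0,0,0,100]]

```text
t: 2.42
eef_pos: [0.4569, -0.0299, 0.1706]
ee_rot: [3.141, -0.009, 0.003]
force: [0.7, -0.1, 0.9]
width: 0.0855
```

```bash
python3 - <<'E'
from h import *
look("lb",0.002,0.475,0,0.08,0.00035)
print("conn",rect("lb",.023,.032,.42,0.,.1,.028,"lb_m"))
E
```

```text
t 2.4167 eef [ 0.4569 -0.0299  0.1706] yaw -0.0067 q6 -0.23 qd 0.043
conn (array([437.1,   3. ]), array([75.6, 23.9]), 82.2, np.float64(0.027), 2006)
```

View pics/lb_m.png

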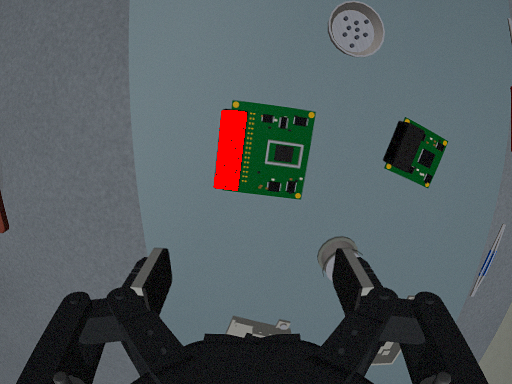

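View pics/lb.png

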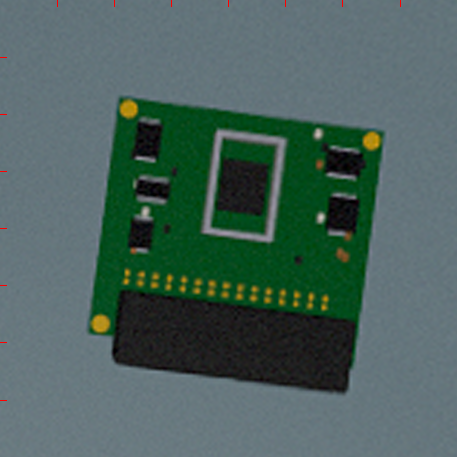

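```bash
python3 - <<'E'
from h import *
go(.4371,.003,.07,np.radians(-7.8))
p,d,m=load("lb");P=points("wrist",m,d)
# component heights
a=np.radians(-7.8);o=np.array([.4371,.003])+.04*np.array([np.cos(a),np.sin(a)])
L=(P[...,:2]-o)@np.array([[np.cos(a),-np.sin(a)],[np.sin(a),np.cos(a)]])*1000
z=P[...,2]*1000
print("origin",o)
for name,x0,x1,y0,y1 in [("fence",-8,34,-14,14),("L",-10,40,18,46),("R",-10,40,-46,-18),("Lnear",0,26,17,31),("Rnear",0,26,-31,-17),("pins",-26,-12,-20,20)]:
    k=(L[...,0]>x0)&(L[...,0]<x1)&(L[...,1]>y0)&(L[...,1]<y1);print(name,k.sum(),np.percentile(z[k],[5,50,90,97,100]).round(1))
E
```

```text
shift [-20.9 -33.5 100.7] turn [ 0.001 -0.002  0.129]
origin [ 0.47672991 -0.00242862]
fence 6112 [  1.2 234.5 252.3 254.9 256.9]
L 1353 [-0.1  1.2  3.1  3.9  5.1]
R 3100 [  0.3 186.8 236.5 245.8 253. ]
Lnear 353 [-0.   1.1  2.7  3.6  5. ]
Rnear 654 [1.000e-01 3.400e+00 2.366e+02 2.373e+02 2.479e+02]
pins 2231 [  0.4 238.6 247.4 248.7 255. ]
```

Request:
step_arm:
  plan:
    - [[-21,-33,50,0,0,0.129,55],[-21,-33,100,0,0,0.129,55],[-21,-33,100,0,0,0.129,55],[-21,-33,100,0,0,0.129,55],[-21,-33,100,0,0,0.129,55]]

```text
t: 2.88
eef_pos: [0.4357, 0.0029, 0.0693]
ee_rot: [3.134, -0.214, -0.005]
force: [0.7, -0.1, 1.7]
width: 0.047
```

```bash
python3 - <<'E'
from h import *
look("lb2",0.028,0.437,0.003)
print("conn",rect("lb2",.023,.032,.437,0.003,.045,.028,"lb2_m"))
print(manip.get_state()["width"]);go(.4371,.003,.021,np.radians(-7.8))
E
```

```text
t 2.8833 eef [0.4357 0.0029 0.0693] yaw -0.1362 q6 -0.04 qd 0.058
conn (array([437.1,   3.8]), array([75.6, 24.1]), 82.46, np.float64(0.027), 4103)
0.04692042196456421
shift [-0.5 -0.4 50. ] turn [ 0.    -0.001 -0.   ]
```

View pics/lb2_m.png

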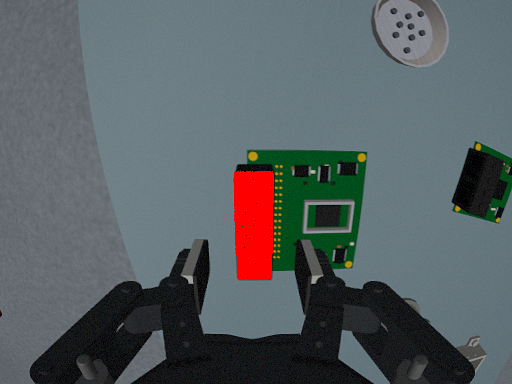

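Request:
step_arm:
  plan:
    - [[0,0,30,0,0,0,55],[0,0,45,0,0,0,55],[0,0,49,0,0,0,55],[0,0,49,0,0,0,15],[0,0,49,0,0,0,0]]

```text
t: 3.35
eef_pos: [0.4381, 0.0031, 0.0229]
ee_rot: [3.134, -0.213, 0.004]
force: [1.1, 0.0, 6.2]
width: 0.0239
```

Request:
step_arm:
  plan:
    - [[0,0,0,0,0,0,0],[0,0,0,0,0,0,0],[0,0,0,0,0,0,0],[0,0,0,0,0,0,0]]

```text
t: 3.68
eef_pos: [0.4383, 0.0033, 0.0231]
ee_rot: [3.134, -0.212, 0.007]
force: [-0.6, -1.9, 6.5]
width: 0.0228
```

```bash
python3 - <<'E'
from h import *
look("lb3",0.028,0.437,0.003)
print("conn",rect("lb3",.023,.032,.437,0.003,.045,.028,"lb3_m"))
print(manip.get_state()["width"])
E
```

```text
t 3.6833 eef [0.4383 0.0033 0.0231] yaw -0.1348 q6 -0.04 qd 0.001
conn (array([437.6,   4.6]), array([77.8, 48.1]), 63.14, np.float64(0.027), 6711)
0.02274905677086067
```

View pics/lb3_m.png

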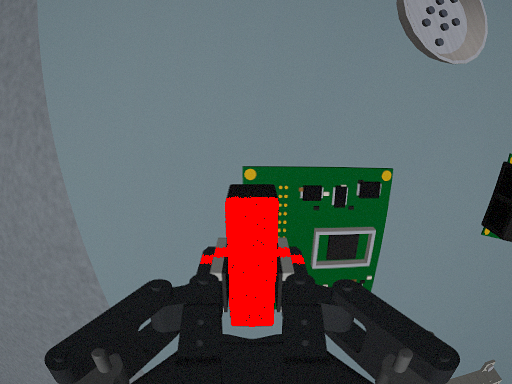

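```bash
python3 - <<'E'
from h import *
p,d,m=load("lb3");P=points("wrist",m,d)
a=-.1348;c=np.array([.4383,.0033]);L=(P[...,:2]-c)@np.array([[np.cos(a),-np.sin(a)],[np.sin(a),np.cos(a)]])*1000
k=(P[...,2]>.023)&(P[...,2]<.032)
for y0,y1 in [(12,20),(20,28),(28,36)]:
    q=k&(L[...,1]>y0)&(L[...,1]<y1)&(abs(L[...,0])<25);print(y0,L[q][:,0].min(),L[q][:,0].max(),np.median(P[q][:,2]))
q=k&(abs(L[...,0])<8)&(abs(L[...,1])<50);print("y",L[q][:,1].min(),L[q][:,1].max())
E
```

```text
12 -11.736761971285043 12.396034480456708 0.02696883219147536
20 -12.222777447383962 12.181252519351029 0.027048303935103886
28 -12.039208005713482 12.303848039963224 0.027062204916291244
y -39.28156212338022 37.50372431907519
```

Request:
step_arm:
  plan:
    - [[0,0,-15,0,0,0,0],[0,0,-40,0,0,0,0],[0,0,-75,0,0,0,0],[0,0,-90,0,0,0,0],[0,0,-90,0,0,0,0]]

```text
t: 4.15
eef_pos: [0.4396, 0.0034, 0.1159]
ee_rot: [3.134, -0.211, 0.014]
force: [1.0, -1.1, -0.8]
width: 0.0225
```

```bash
python3 - <<'E'
from h import *
look("lb4",0.118,0.437,0.003)
print(rect("lb4",.113,.124,.437,0.003,.045,.118,"lb4_m"),manip.get_state()["force"])
go(.6003,-.2542,.11,-.187)
E
```

```text
t 4.15 eef [0.4396 0.0034 0.1159] yaw -0.1349 q6 -0.04 qd 0.062
(array([441.3,   3.1]), array([49.1, 80.7]), 10.69, np.float64(0.1198), 6899) [-0.21598852 -0.72653459 -2.31259679]
shift [195.3 233.6   4.8] turn [ 0.    -0.006  0.052]
```

View pics/lb4_raw.png

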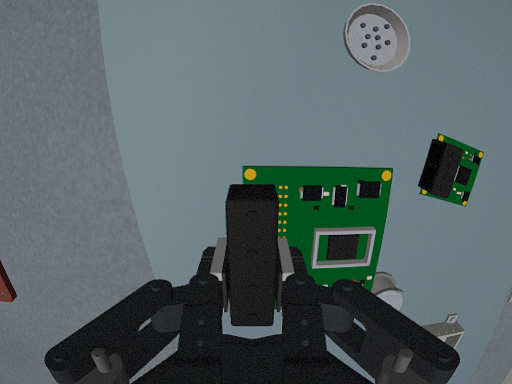

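Request:
step_arm:
  plan:
    - [[195,233,0,0,-0.006,0.052,0],[195,233,0,0,-0.006,0.052,0],[195,233,0,0,-0.006,0.052,0],[195,233,0,0,-0.006,0.052,0],[195,233,0,0,-0.006,0.052,0]]

```text
t: 4.62
eef_pos: [0.5468, -0.1737, 0.109]
ee_rot: [-3.126, 0.293, 0.014]
force: [-0.2, 1.3, -0.4]
width: 0.0227
```

```bash
python3 - <<'E'
from h import *
s=manip.get_state();print(s["t"],s["eef_pos"],yaw())
go(.6003,-.2539,.1,-.187)
E
```

```text
4.6167 [ 0.54677915 -0.17365333  0.10898891] -0.18686680525279414
shift [67.6 68.9  8.3] turn [-0.001  0.009  0.   ]
```

Request:
step_arm:
  plan:
    - [[64,66,0,0,0,0,0],[64,66,0,0,0,0,0],[64,66,0,0,0,0,0],[64,66,0,0,0,0,0],[64,66,0,0,0,0,0]]

```text
t: 5.03
eef_pos: [0.5964, -0.2486, 0.1083]
ee_rot: [-3.125, 0.294, 0.015]
force: [-0.2, 0.0, -1.2]
width: 0.0226
```

```bash
python3 - <<'E'
from h import *
look("lp1",0.026,0.64,-0.261)
go(.6003,-.2539,.06,-.187)
E
```

```text
t 5.0333 eef [ 0.5964 -0.2486  0.1083] yaw -0.1868 q6 -0.33 qd 0.036
shift [ 5.6  5.4 48.7] turn [-0.001  0.01   0.   ]
```

View pics/lp1_raw.png

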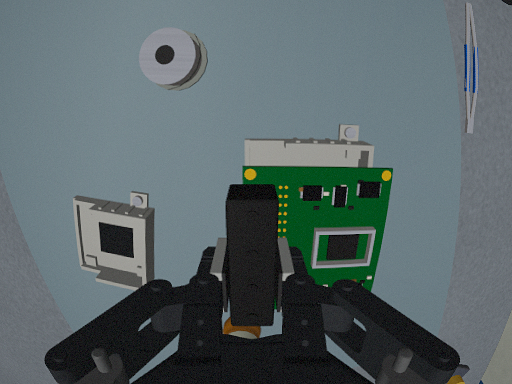

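Request:
step_arm:
  plan:
    - [[5.6,5.4,20,0,0.01,0,0],[5.6,5.4,40,0,0.01,0,0],[5.6,5.4,55,0,0.01,0,0],[5.6,5.4,55,0,0.01,0,0],[5.6,5.4,55,0,0.01,0,0]]

```text
t: 5.5
eef_pos: [0.6005, -0.2537, 0.0543]
ee_rot: [-3.127, 0.291, -0.001]
force: [0.3, -0.3, -1.3]
width: 0.0224
```

```bash
python3 - <<'E'
from h import *
look("lp2",0.026,0.64,-0.261)
go(.6003,-.2539,.0311,-.187)
E
```

```text
t 5.5 eef [ 0.6005 -0.2537  0.0543] yaw -0.186 q6 -0.34 qd 0.042
shift [-1.6 -0.4 24.7] turn [-0.    -0.003  0.001]
```

View pics/lp2_raw.png

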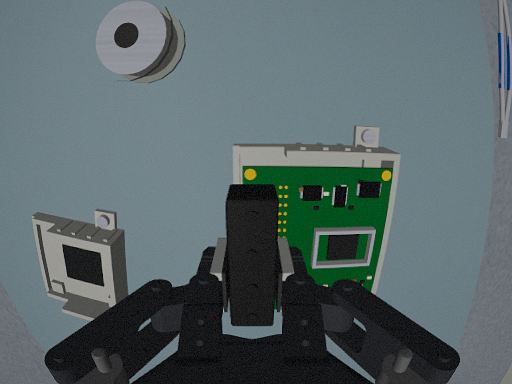

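Request:
step_arm:
  plan:
    - [[-1,0,4,0,-0.003,0,0],[-1,0,8,0,-0.003,0,0],[-1,0,12,0,-0.003,0,0],[-1,0,15,0,-0.003,0,0],[-1,0,15,0,-0.003,0,0]]

```text
t: 5.97
eef_pos: [0.6005, -0.2551, 0.0398]
ee_rot: [-3.128, 0.293, 0.0]
force: [-0.7, 0.4, -1.5]
width: 0.0227
```

```bash
python3 - <<'E'
from h import *
look("lp3",0.026,0.64,-0.261)
s=manip.get_state();print(s["force"],s["wrist_torque"])
go(.6003,-.2539,.0311,-.187)
E
```

```text
t 5.9667 eef [ 0.6005 -0.2551  0.0398] yaw -0.1871 q6 -0.34 qd 0.01
[ 0.5910276  -0.01315555 -0.50058029] [ 0.05039558 -0.03597754  0.01381802]
shift [-0.6 -1.2  9. ] turn [-0. -0. -0.]
```

View pics/lp3_raw.png

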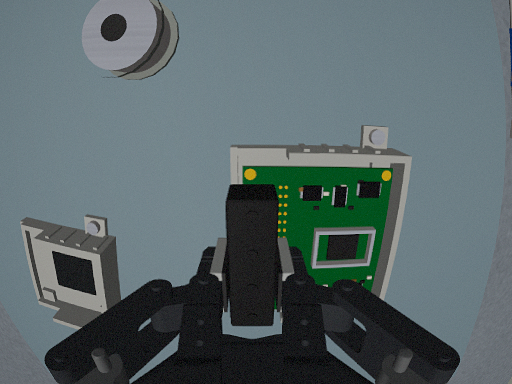

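Request:
step_arm:
  plan:
    - [[-0.5,-1,3,0,0,0,0],[-0.5,-1,6,0,0,0,0],[-0.5,-1,8,0,0,0,0],[-0.5,-1,9,0,0,0,0],[-0.5,-1,9,0,0,0,0]]

```text
t: 6.43
eef_pos: [0.6006, -0.2542, 0.0314]
ee_rot: [3.128, -0.293, 0.001]
force: [0.1, 0.1, -1.8]
width: 0.0227
```

```bash
python3 - <<'E'
from h import *
look("lp4",0.026,0.64,-0.261)
s=manip.get_state();print(s["force"],s["wrist_torque"])
go(.6003,-.2539,.0311,-.187)
E
```

```text
t 6.4333 eef [ 0.6006 -0.2542  0.0314] yaw -0.187 q6 -0.33 qd 0.004
[-0.29699134 -0.38190052 -1.49857564] [-0.01463978 -0.01306565 -0.04127043]
shift [-0.5 -0.3  0.5] turn [ 0.    -0.001 -0.   ]
```

View pics/lp4_raw.png

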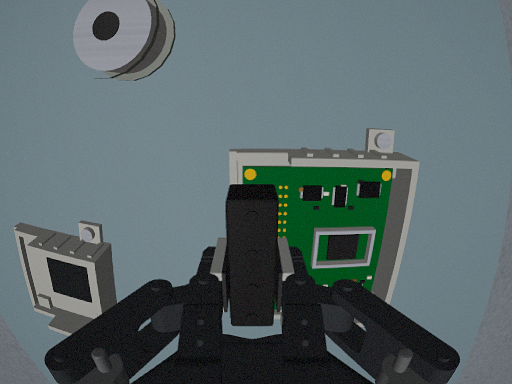

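Request:
step_arm:
  plan:
    - [[0,0,0.5,0,0,0,0],[0,0,1,0,0,0,0],[0,0,1.5,0,0,0,0],[0,0,2,0,0,0,0],[0,0,2,0,0,0,0]]

```text
t: 6.9
eef_pos: [0.6009, -0.2543, 0.0311]
ee_rot: [3.128, -0.293, 0.002]
force: [-4.5, 1.9, 8.1]
width: 0.0228
```

Request:
step_arm:
  plan:
    - [[0,0,-1,0,0,0,20],[0,0,-1,0,0,0,32],[0,0,-1,0,0,0,45],[0,0,-1,0,0,0,50],[0,0,-1,0,0,0,50]]

```text
t: 7.32
eef_pos: [0.6007, -0.2543, 0.0305]
ee_rot: [3.128, -0.293, 0.001]
force: [-0.1, 0.7, -0.8]
width: 0.0428
```

Request:
step_arm:
  plan:
    - [[0,0,-20,0,0,0,50],[0,0,-60,0,0,0,50],[0,0,-100,0,0,0,55],[0,0,-110,0,0,0,55],[0,0,-110,0,0,0,55]]

```text
t: 7.73
eef_pos: [0.6037, -0.2559, 0.1465]
ee_rot: [3.124, -0.293, 0.016]
force: [-0.4, 0.4, 0.2]
width: 0.0471
```

```bash
python3 - <<'E'
from h import *
look("lp5",0.026,0.64,-0.261)
print(rect("lp5",.023,.03,.641,-.266,.08,.026,"lp5_m"))
print("conn",rect("lp5",.0325,.039,.60,-.254,.05,.036,"lp5_m"))
E
```

```text
t 7.7333 eef [ 0.6037 -0.2559  0.1465] yaw -0.187 q6 -0.33 qd 0.063
(array([ 637.8, -260.7]), array([108.5,  97.3]), 79.4, np.float64(0.0249), 1185)
conn (array([ 601. , -254.4]), array([75.3, 23.8]), 79.13, np.float64(0.035), 2373)
```

View pics/lp5_raw.png

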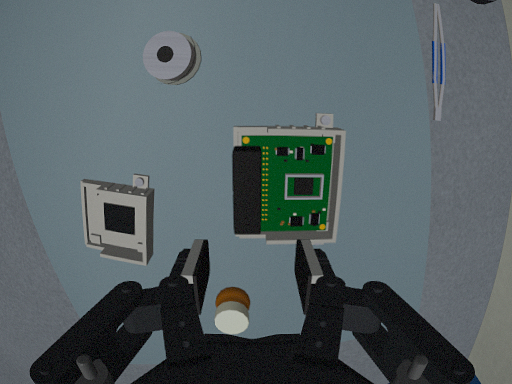

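```bash
python3 - <<'E'
from h import *
print("conn",rect("lb",.023,.032,.62,-.0,.06,.028,"sb_m"))
print("connlb2",rect("lb2",.023,.032,.62,-.0,.06,.028,"sb_m"))
go(.625,-.03,.15,np.radians(-20))
E
```

```text
conn (array([614.7,   9.6]), array([47.5, 24.4]), 70.66, np.float64(0.0269), 882)
connlb2 (array([613.1,  10.1]), array([47.3, 26.1]), 69.53, np.float64(0.0268), 1269)
shift [ -19.4 -225.4   -7.1] turn [ 0.001 -0.006  0.162]
```

Request:
step_arm:
  plan:
    - [[-37,-262,20,0,-0.006,0.153,55],[-37,-262,20,0,-0.006,0.153,55],[-37,-262,20,0,-0.006,0.153,55],[-37,-262,20,0,-0.006,0.153,55],[-37,-262,20,0,-0.006,0.153,55]]

```text
t: 8.2
eef_pos: [0.6086, -0.045, 0.1223]
ee_rot: [-3.096, 0.532, 0.013]
force: [1.8, -1.1, 0.9]
width: 0.047
```

```bash
python3 - <<'E'
from h import *
go(.6145,.0098,.08,np.radians(-19.5))
E
```

```text
shift [-12.4 -53.7  42.4] turn [ 0.001  0.009 -0.   ]
```

Request:
step_arm:
  plan:
    - [[-12,-52,30,0,0.009,0,55],[-12,-52,42,0,0.009,0,55],[-12,-52,42,0,0.009,0,55],[-12,-52,42,0,0.009,0,55],[-12,-52,42,0,0.009,0,55]]

```text
t: 8.62
eef_pos: [0.6156, 0.0054, 0.0821]
ee_rot: [3.095, -0.531, 0.004]
force: [-0.3, 0.6, 0.2]
width: 0.0469
```

```bash
python3 - <<'E'
from h import *
look("sb",0.028,.62,.005)
c=rect("sb",.023,.032,.614,.01,.04,.028,"sb_m");print(c)
go(c[0][0]/1000,c[0][1]/1000,.0225,np.radians(c[2]-90) if c[1][0]>c[1][1] else np.radians(c[2]))
E
```

```text
t 8.6167 eef [0.6156 0.0054 0.0821] yaw -0.341 q6 0.22 qd 0.022
(array([617.4,  10.4]), array([47.7, 21.9]), 70.16, np.float64(0.027), 2176)
shift [-1.2 -5.6 60.6] turn [ 0.001 -0.004  0.005]
```

View pics/sb_m.png

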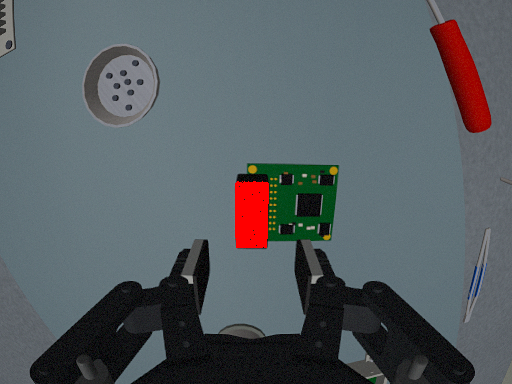

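Request:
step_arm:
  plan:
    - [[-0.5,-5.5,30,0,-0.004,0.005,55],[-0.5,-5.5,50,0,-0.004,0.005,50],[-0.5,-5.5,60,0,-0.004,0.005,45],[-0.5,-5.5,60,0,-0.004,0.005,45],[-0.5,-5.5,60,0,-0.004,0.005,15]]

```text
t: 9.08
eef_pos: [0.618, 0.0102, 0.0234]
ee_rot: [3.094, -0.541, 0.0]
force: [0.0, -0.5, 0.1]
width: 0.0275
```

Request:
step_arm:
  plan:
    - [[0,0,0,0,0,0,0],[0,0,0,0,0,0,0],[0,0,0,0,0,0,0],[0,0,0,0,0,0,0],[0,0,0,0,0,0,0]]

```text
t: 9.5
eef_pos: [0.6187, 0.0111, 0.0243]
ee_rot: [3.094, -0.539, 0.003]
force: [-0.2, -1.1, 5.6]
width: 0.0208
```

```bash
cat >> h.py <<'E'
def inhand(tag,zlo,zhi,hx,hy,ymin=12):
    # extents in tool-aligned axes (x along jaws, y = left of it, i.e. -tool y) about TCP
    p,d,m=load(tag);P=points("wrist",m,d);s=manip.get_state();a=yaw();c=s["eef_pos"][:2]
    L=(P[...,:2]-c)@np.array([[np.cos(a),-np.sin(a)],[np.sin(a),np.cos(a)]])*1000
    k=(P[...,2]>zlo)&(P[...,2]<zhi)&(abs(L[...,1])<hy+8)
    q=k&(abs(L[...,0])<hx-3);print("y ext",L[q][:,1].min().round(1),L[q][:,1].max().round(1))
    q=k&(abs(L[...,0])<hx+8)&(L[...,1]>ymin)&(L[...,1]<hy-3);print("x ext",L[q][:,0].min().round(1),L[q][:,0].max().round(1))
    print("eef",s["eef_pos"].round(4),"yaw",a.round(4),"f",s["force"].round(1),"w",round(s["width"],4))
E
python3 - <<'E'
from h import *
look("sb2",0.028,.62,.005)
inhand("sb2",.023,.032,11,24)
E
```

```text
t 9.5 eef [0.6187 0.0111 0.0243] yaw -0.3449 q6 0.24 qd 0.001
y ext -25.8 22.6
x ext -13.7 11.0
eef [0.6187 0.0111 0.0244] yaw -0.3449 f [-1.2 -2.   6. ] w 0.0203
```

View pics/sb2_raw.png

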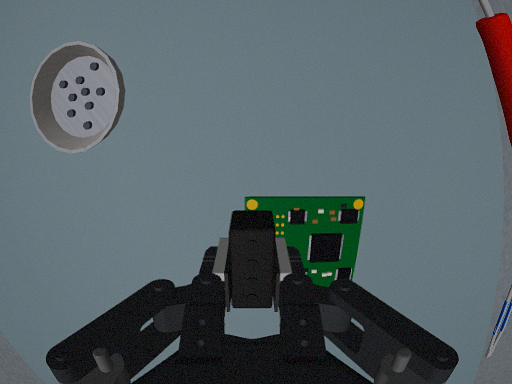

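Request:
step_arm:
  plan:
    - [[0,0,-15,0,0,0,0],[0,0,-40,0,0,0,0],[0,0,-75,0,0,0,0],[0,0,-85,0,0,0,0],[0,0,-85,0,0,0,0]]

```text
t: 9.97
eef_pos: [0.6206, 0.0113, 0.1122]
ee_rot: [-3.095, 0.539, -0.012]
force: [0.6, -1.1, -0.9]
width: 0.0204
```

```bash
python3 - <<'E'
from h import *
s=manip.get_state();print(s["eef_pos"])
for t in ("sh","lh","lp5"): print(rect(t,.023,.03,.468,-.271,.06,.026))
go(.4293,-.2541,.1,-.328)
E
```

```text
[0.62064054 0.01127916 0.11218125]
(array([ 470.4, -269.5]), array([76.7, 54.2]), 71.09, np.float64(0.0249), 751)
(array([ 471.8, -269.2]), array([77.4, 54.7]), 71.42, np.float64(0.0249), 610)
(array([ 472. , -269.6]), array([77.4, 54.5]), 71.02, np.float64(0.025), 729)
shift [-90.5 314.4  11. ] turn [-0.001 -0.007 -0.017]
```

Request:
step_arm:
  plan:
    - [[-90,314,5,0,-0.007,-0.017,0],[-90,314,5,0,-0.007,-0.017,0],[-90,314,5,0,-0.007,-0.017,0],[-90,314,5,0,-0.007,-0.017,0],[-90,314,5,0,-0.007,-0.017,0]]

```text
t: 10.38
eef_pos: [0.4935, -0.158, 0.1027]
ee_rot: [-3.098, 0.511, 0.015]
force: [1.1, -0.3, -1.0]
width: 0.0207
```

```bash
python3 - <<'E'
from h import *
go(.430,-.2541,.1,-.328)
E
```

```text
shift [-29.2 111.4   3. ] turn [0.    0.01  0.001]
```

Request:
step_arm:
  plan:
    - [[-28,108,3,0,0.01,0.001,0],[-28,108,3,0,0.01,0.001,0],[-28,108,3,0,0.01,0.001,0],[-28,108,3,0,0.01,0.001,0],[-28,108,3,0,0.01,0.001,0]]

```text
t: 10.8
eef_pos: [0.4329, -0.2514, 0.1004]
ee_rot: [-3.098, 0.52, -0.001]
force: [0.9, -0.5, -0.3]
width: 0.0204
```

```bash
python3 - <<'E'
from h import *
look("sp1",0.028,.46,-.26)
print(manip.get_state()["eef_pos"])
go(.430,-.2541,.05,-.328)
E
```

```text
t 10.8 eef [ 0.4329 -0.2514  0.1004] yaw -0.3308 q6 -0.35 qd 0.05
[ 0.43366835 -0.2504595   0.10059689]
shift [-2.3  4.7 50.6] turn [-0.001 -0.001 -0.003]
```

View pics/sp1_raw.png

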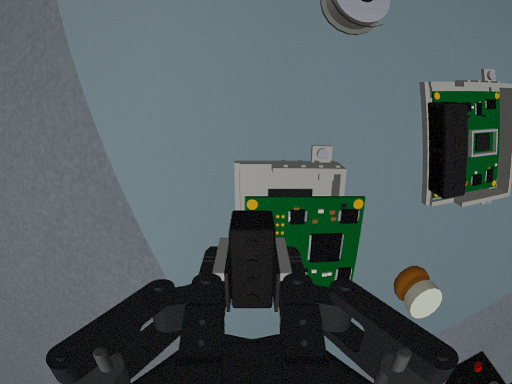

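Request:
step_arm:
  plan:
    - [[-2.3,4.7,20,0,0,-0.003,0],[-2.3,4.7,40,0,0,-0.003,0],[-2.3,4.7,46,0,0,-0.003,0],[-2.3,4.7,46,0,0,-0.003,0],[-2.3,4.7,46,0,0,-0.003,0]]

```text
t: 11.27
eef_pos: [0.4313, -0.2535, 0.0557]
ee_rot: [-3.1, 0.507, -0.003]
force: [0.3, -0.4, -0.5]
width: 0.0208
```

```bash
python3 - <<'E'
from h import *
look("sp2",0.028,.46,-.26)
p,d,m=load("sp2");P=points("wrist",m,d);o=ortho("wrist",p,m,.026,.465,-.265,.06,.0002)
cv2.imwrite("pics/sp2o.png",o)
c=rect("sp2",.0225,.0285,.468,-.271,.06,.026,"sp2_m");print(c)
go(.430,-.2541,.0323,-.328)
E
```

```text
t 11.2667 eef [ 0.4313 -0.2535  0.0557] yaw -0.3246 q6 -0.37 qd 0.022
(array([ 471.9, -265.4]), array([68.9, 54.2]), 70.93, np.float64(0.0249), 1015)
shift [-1.8  0.6 24.2] turn [ 0.    -0.003  0.003]
```

View pics/sp2_m.png

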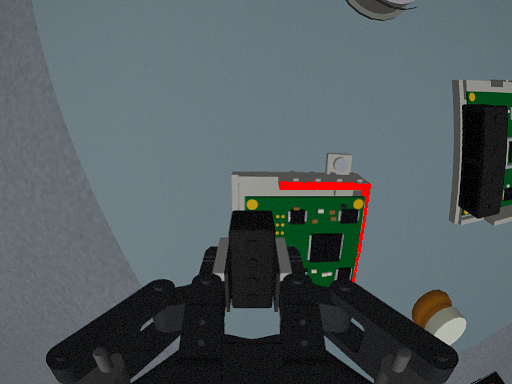

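View pics/sp2_raw.png

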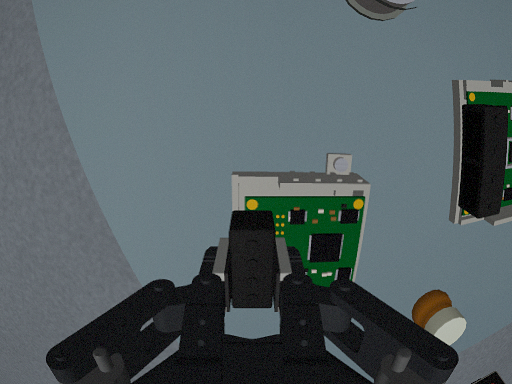

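```bash
python3 - <<'E'
from h import *
go(.4297,-.2536,.0335,-.331)
E
```

```text
shift [-2.3  0.2 23. ] turn [ 0.    -0.003  0.006]
```

Request:
step_arm:
  plan:
    - [[-2,0,4,0,-0.003,0.006,0],[-2,0,8,0,-0.003,0.006,0],[-2,0,12,0,-0.003,0.006,0],[-2,0,16,0,-0.003,0.006,0],[-2,0,16,0,-0.003,0.006,0]]

```text
t: 11.73
eef_pos: [0.4287, -0.2536, 0.0392]
ee_rot: [-3.098, 0.519, 0.002]
force: [-0.7, -0.3, -1.1]
width: 0.0199
```

```bash
python3 - <<'E'
from h import *
look("sp3",0.028,.46,-.26)
print(manip.get_state()["force"])
go(.4297,-.2536,.0323,-.331)
E
```

```text
t 11.7333 eef [ 0.4287 -0.2536  0.0392] yaw -0.3321 q6 -0.36 qd 0.016
[-0.56562052  0.1599655  -0.95946891]
shift [ 0.8 -0.4  7.2] turn [-0.     0.001 -0.001]
```

View pics/sp3_raw.png

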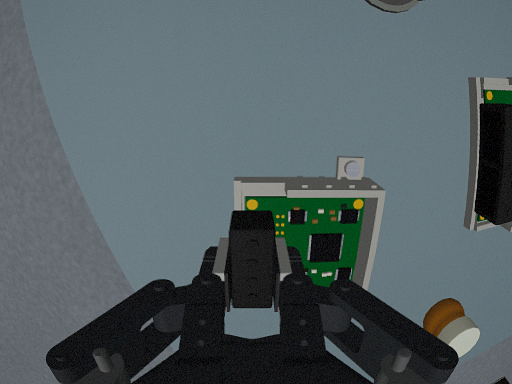

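Inside the walls, no contact force. Lower to seat.

Request:
step_arm:
  plan:
    - [[0.8,-0.3,3,0,0,0,0],[0.8,-0.3,5.5,0,0,0,0],[0.8,-0.3,7,0,0,0,0],[0.8,-0.3,7.5,0,0,0,0],[0.8,-0.3,8,0,0,0,0]]

```text
t: 12.2
eef_pos: [0.43, -0.2539, 0.0323]
ee_rot: [3.098, -0.519, -0.001]
force: [-3.2, 3.2, 7.6]
width: 0.0212
```

Request:
step_arm:
  plan:
    - [[0,0,0.4,0,0,0,0],[0,0,0.8,0,0,0,0]]

```text
t: 12.37
eef_pos: [0.43, -0.2539, 0.0322]
ee_rot: [3.098, -0.519, -0.002]
force: [-5.2, 3.5, 14.1]
width: 0.0206
```

Request:
step_arm:
  plan:
    - [[0,0,-1.5,0,0,0,20],[0,0,-1.5,0,0,0,32],[0,0,-1.5,0,0,0,45],[0,0,-1.5,0,0,0,50],[0,0,-1.5,0,0,0,50]]

```text
t: 12.78
eef_pos: [0.4302, -0.254, 0.0327]
ee_rot: [3.098, -0.519, 0.0]
force: [-0.6, -0.1, -0.3]
width: 0.0428
```

Request:
step_arm:
  plan:
    - [[0,0,-20,0,0,0,50],[0,0,-60,0,0,0,60],[0,0,-100,0,0,0,60],[0,0,-120,0,0,0,60],[0,0,-120,0,0,0,60]]

```text
t: 13.2
eef_pos: [0.4332, -0.2564, 0.1588]
ee_rot: [3.093, -0.518, 0.014]
force: [0.8, -0.7, 0.8]
width: 0.051
```

```bash
python3 - <<'E'
from h import *
look("sp4",0.026,0.46,-0.265)
print("conn",rect("sp4",.0325,.039,.43,-.254,.05,.036,"sp4_m"))
p=cv2.imread("pics/a_top.png");c=p[120:270,50:190];cv2.imwrite("pics/lidcrop.png",cv2.resize(c,None,fx=4,fy=4,interpolation=cv2.INTER_CUBIC))
go(.5,.2,.2,0.8)
E
```

```text
t 13.2 eef [ 0.4332 -0.2564  0.1588] yaw -0.3319 q6 -0.36 qd 0.066
conn (array([ 429.9, -254.9]), array([47.7, 21.2]), 71.37, np.float64(0.035), 1251)
shift [ -83.8 -452.6  -45.8] turn [ 0.006 -0.004 -1.132]
```

View pics/sp4_raw.png

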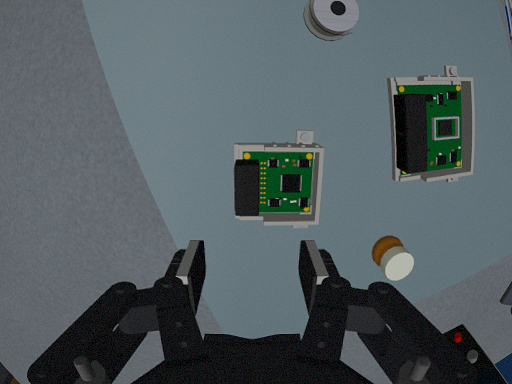

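View pics/lidcrop.png

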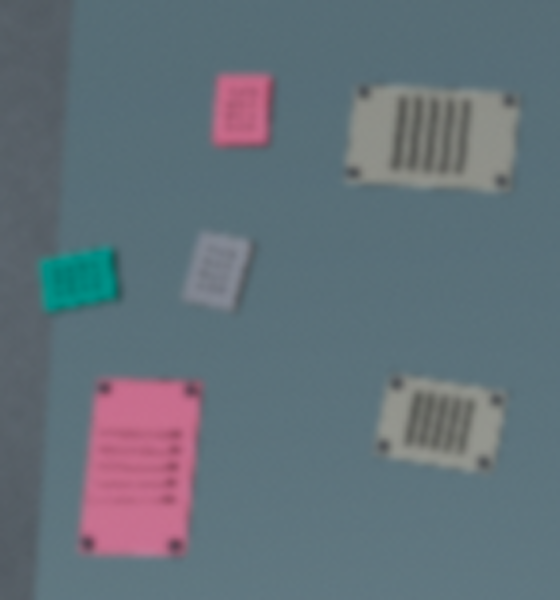

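```bash
python3 - <<'E'
from h import *
go(.558,.391,.16,1.31)
E
```

```text
shift [ -91.4 -652.2   -6.4] turn [ 0.007 -0.003 -1.642]
```

Request:
step_arm:
  plan:
    - [[-91,-652,-6,0,0,-1.64,60],[-91,-652,-6,0,0,-1.64,60],[-91,-652,-6,0,0,-1.64,60],[-91,-652,-6,0,0,-1.64,60],[-91,-652,-6,0,0,-1.64,60]]

```text
t: 13.67
eef_pos: [0.4689, -0.0475, 0.1528]
ee_rot: [-3.106, -0.467, 0.004]
force: [1.5, -0.6, -0.6]
width: 0.0515
```

```bash
python3 - <<'E'
from h import *
go(.558,.391,.16,1.31)
E
```

```text
shift [ 214.  -393.    -7.3] turn [-0.002  0.002 -1.012]
```

Request:
step_arm:
  plan:
    - [[214,-393,0,0,0,-1.01,60],[214,-393,0,0,0,-1.01,60],[214,-393,0,0,0,-1.01,60],[214,-393,0,0,0,-1.01,60],[214,-393,0,0,0,-1.01,60]]

```text
t: 14.08
eef_pos: [0.5115, 0.1564, 0.1525]
ee_rot: [-2.812, -1.401, 0.005]
force: [0.9, -0.8, 0.2]
width: 0.0513
```

```bash
python3 - <<'E'
from h import *
go(.558,.391,.15,1.31)
E
```

```text
shift [ 215.3 -104.2    2.1] turn [-0.002  0.002 -0.386]
```

Request:
step_arm:
  plan:
    - [[215,-104,2,0,0,-0.386,60],[215,-104,2,0,0,-0.386,60],[215,-104,2,0,0,-0.386,60],[215,-104,2,0,0,-0.386,60],[215,-104,2,0,0,-0.386,60]]

```text
t: 14.5
eef_pos: [0.5534, 0.3602, 0.1499]
ee_rot: [-2.496, -1.908, 0.006]
force: [1.1, -0.0, 0.1]
width: 0.0511
```

```bash
python3 - <<'E'
from h import *
look("ld",0.009,.56,.39)
c=rect("ld",.005,.012,.558,.391,.035,.009,"ld_m");print(c)
go(.56,.391,.08,1.31)
E
```

```text
t 14.5 eef [0.5534 0.3602 0.1499] yaw 1.3073 q6 -0.85 qd 0.992
(array([557.8, 393.1]), array([34.4, 46.2]), 75.72, np.float64(0.0079), 1683)
shift [24.7  0.2 69.3] turn [-0.003 -0.002 -0.003]
```

View pics/ld_raw.png

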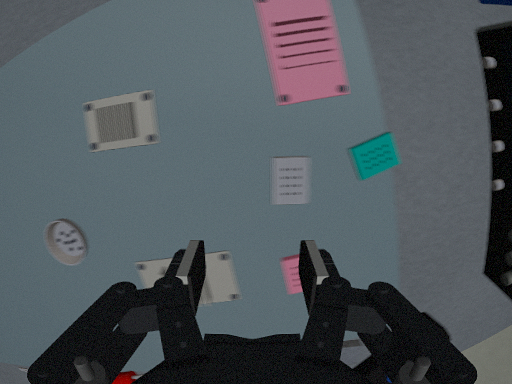

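Request:
step_arm:
  plan:
    - [[22,0,40,0,0,-0.012,60],[22,0,80,0,0,-0.012,60],[22,0,85,0,0,-0.012,60],[22,0,85,0,0,-0.012,60],[22,0,85,0,0,-0.012,60]]

```text
t: 14.97
eef_pos: [0.5596, 0.3789, 0.0666]
ee_rot: [-2.486, -1.921, 0.005]
force: [0.2, -0.4, 0.9]
width: 0.0513
```

```bash
python3 - <<'E'
from h import *
look("ld2",0.009,.56,.39)
c=rect("ld2",.005,.012,.558,.391,.035,.009,"ld2_m");print(c)
go(c[0][0]/1000,c[0][1]/1000,.02,np.radians(c[2]))
E
```

```text
t 14.9667 eef [0.5596 0.3789 0.0666] yaw 1.3153 q6 -0.84 qd 0.052
(array([557.6, 393.2]), array([34.1, 46.8]), 77.07, np.float64(0.0079), 3175)
shift [12.4 -6.9 48.9] turn [ 0.001 -0.    -0.03 ]
```

View pics/ld2_m.png

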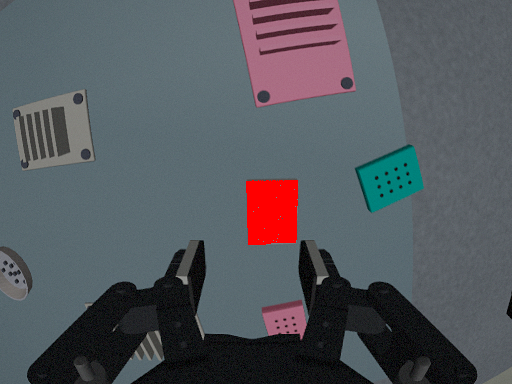

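Request:
step_arm:
  plan:
    - [[12,-6,25,0,0,-0.025,60],[12,-6,45,0,0,-0.025,60],[12,-6,51,0,0,-0.025,60],[12,-6,52,0,0,-0.025,60],[12,-6,52,0,0,-0.025,60]]

```text
t: 15.43
eef_pos: [0.5587, 0.3928, 0.0175]
ee_rot: [2.462, 1.951, 0.003]
force: [-0.5, 0.6, 0.2]
width: 0.0513
```

```bash
python3 - <<'E'
from h import *
look("ld3",0.009,.56,.39)
c=rect("ld3",.005,.012,.558,.391,.035,.009,"ld3_m");print(c)
go(.5576,.3932,.017,1.343)
E
```

```text
t 15.4333 eef [0.5587 0.3928 0.0175] yaw 1.3402 q6 -0.84 qd 0.014
(array([556.8, 393. ]), array([64.2, 46.1]), 76.75, np.float64(0.008), 4961)
shift [-0.2 -1.5  1.1] turn [ 0.002 -0.002 -0.003]
```

View pics/ld3_raw.png

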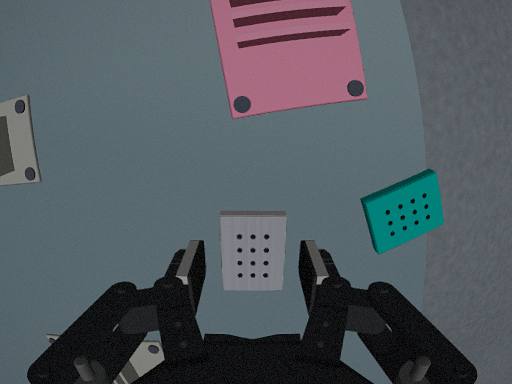

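Request:
step_arm:
  plan:
    - [[0,-1,0,0,0,0,45],[0,-1,0,0,0,0,35],[0,-1,0,0,0,0,20],[0,-1,0,0,0,0,20],[0,-1,0,0,0,0,20]]

```text
t: 15.9
eef_pos: [0.5581, 0.3937, 0.0183]
ee_rot: [2.461, 1.951, 0.005]
force: [-0.7, -0.8, 6.2]
width: 0.032
```

```bash
python3 - <<'E'
from h import *
p,d,m=load("ld3");P=points("wrist",m,d);print("tip z open51", [np.nanmin(P[240:330,x0:x1,2][(P[240:330,x0:x1,2]>.003)]).round(4) for x0,x1 in((190,204),(302,318))])
look("ld4",0.009,.56,.39)
inhand("ld4",.004,.012,17,23)
E
```

```text
tip z open51 [np.float64(0.0071), np.float64(0.009)]
t 15.9 eef [0.5581 0.3937 0.0183] yaw 1.3409 q6 -0.84 qd 0.003
y ext -24.1 23.0
x ext -17.3 17.0
eef [0.558  0.3937 0.0183] yaw 1.3409 f [-1.3 -1.2  6.9] w 0.0317
```

View pics/ld4_raw.png

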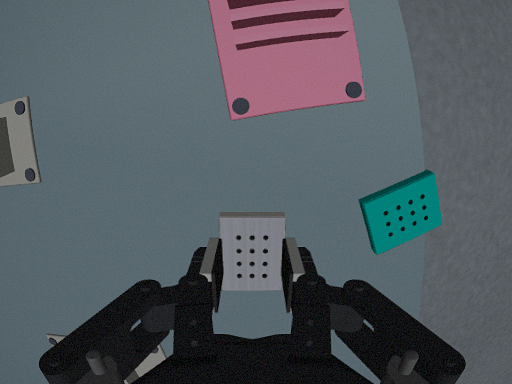

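Request:
step_arm:
  plan:
    - [[0,0,-10,0,0,0,20],[0,0,-30,0,0,0,20],[0,0,-65,0,0,0,20],[0,0,-90,0,0,0,20],[0,0,-90,0,0,0,20]]

```text
t: 16.37
eef_pos: [0.5605, 0.3953, 0.1143]
ee_rot: [2.46, 1.951, 0.018]
force: [1.3, 0.9, 1.9]
width: 0.0314
```

```bash
python3 - <<'E'
from h import *
look("ld5",0.1,.56,.39)
for t in("lp5","sp4"):
    p,d,m=load(t);o=ortho("wrist",p,m,.015,.653,-.264,.05,.0002)
    hsv=cv2.cvtColor(o,cv2.COLOR_BGR2HSV);k=((hsv[...,1]<70)&(hsv[...,2]>110)).astype(np.uint8)
    n,l,st,ce=cv2.connectedComponentsWithStats(k)
    for i in range(1,n):
        if st[i,4]>1500:
            v,u=np.nonzero(l==i);r=cv2.minAreaRect(np.stack([u,v],1).astype(np.float32))
            c=r[0];print(t,st[i,4],"world",(.653+.05-c[1]*.0002)*1000,(-.264+.05-c[0]*.0002)*1000,"size",np.array(r[1])*.2,"ang",r[2])
    cv2.imwrite(f"pics/fence_{t}.png",o)
go(.6531,-.2643,.12,1.3838)
E
```

```text
t 16.3667 eef [0.5605 0.3953 0.1143] yaw 1.3411 q6 -0.84 qd 0.062
lp5 51985 world 672.6000000000001 -263.90000000000003 size [60.8 99.8] ang 90.0
lp5 6188 world 652.7462036132813 -264.5123504638672 size [24.27663422 36.16699219] ang 10.568015098571777
lp5 1736 world 611.8000000000001 -308.90000000000003 size [17.2  9.8] ang 90.0
sp4 37827 world 669.2 -263.90000000000003 size [67.6 99.8] ang 90.0
sp4 6193 world 651.6483764648439 -264.54428710937503 size [24.30401001 36.38166199] ang 10.713123321533203
shift [-620.2  241.4  -10.4] turn [ 0.007 -0.005 -0.043]
```

View pics/ld5_raw.png

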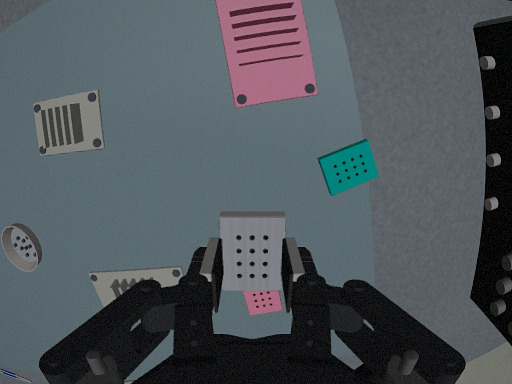

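View pics/fence_lp5.png

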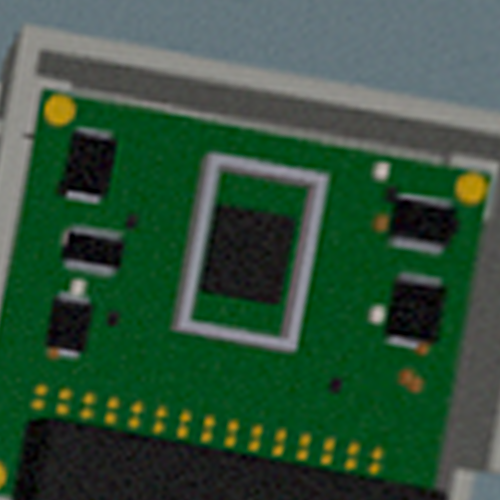

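Request:
step_arm:
  plan:
    - [[-620,241,0,0,-0.005,-0.04,20],[-620,241,0,0,-0.005,-0.04,20],[-620,241,0,0,-0.005,-0.04,20],[-620,241,0,0,-0.005,-0.04,20],[-620,241,0,0,-0.005,-0.04,20]]

```text
t: 16.83
eef_pos: [0.5849, 0.185, 0.105]
ee_rot: [2.419, 2.0, -0.009]
force: [0.9, -0.5, 0.4]
width: 0.0319
```

Request:
step_arm:
  plan:
    - [[-415,175,0,0,0,0,20],[-415,175,0,0,0,0,20],[-415,175,0,0,0,0,20],[-415,175,0,0,0,0,20],[-415,175,0,0,0,0,20]]

```text
t: 17.25
eef_pos: [0.6284, -0.0189, 0.1061]
ee_rot: [2.42, 1.999, -0.008]
force: [1.3, 0.7, -0.8]
width: 0.0318
```

```bash
python3 - <<'E'
from h import *
print(manip.get_state()["eef_pos"]);go(.6523,-.2644,.1,1.385)
E
```

```text
[ 0.62842156 -0.01890883  0.10614616]
shift [-236.5   69.8    7.3] turn [-0.001  0.005 -0.004]
```

Request:
step_arm:
  plan:
    - [[-233,68,0,0,0.005,-0.004,20],[-233,68,0,0,0.005,-0.004,20],[-233,68,0,0,0.005,-0.004,20],[-233,68,0,0,0.005,-0.004,20],[-233,68,0,0,0.005,-0.004,20]]

```text
t: 17.67
eef_pos: [0.6478, -0.2261, 0.107]
ee_rot: [-2.417, -2.005, 0.002]
force: [1.0, 0.4, -0.5]
width: 0.0319
```

```bash
python3 - <<'E'
from h import *
print(manip.get_state()["eef_pos"]);go(.6523,-.2644,.06,1.385)
E
```

```text
[ 0.64782135 -0.22614454  0.1069991 ]
shift [-36.8  11.6  47. ] turn [-0.002 -0.    -0.   ]
```

Request:
step_arm:
  plan:
    - [[-32,10,20,-0.002,0,0,20],[-32,10,40,-0.002,0,0,20],[-32,10,45,-0.002,0,0,20],[-32,10,45,-0.002,0,0,20],[-32,10,45,-0.002,0,0,20]]

```text
t: 18.08
eef_pos: [0.652, -0.2562, 0.0621]
ee_rot: [-2.417, -2.006, -0.0]
force: [0.1, 0.3, -0.4]
width: 0.0314
```

```bash
python3 - <<'E'
from h import *
look("lc",0.03,.65,-.26)
print(manip.get_state()["eef_pos"]);go(.6523,-.2644,.0385,1.385)
E
```

```text
t 18.0833 eef [ 0.652  -0.2562  0.0621] yaw 1.3865 q6 -1.87 qd 0.03
[ 0.65292296 -0.2563658   0.06336665]
shift [-8.   0.8 24.9] turn [0.002 0.    0.002]
```

View pics/lc_raw.png

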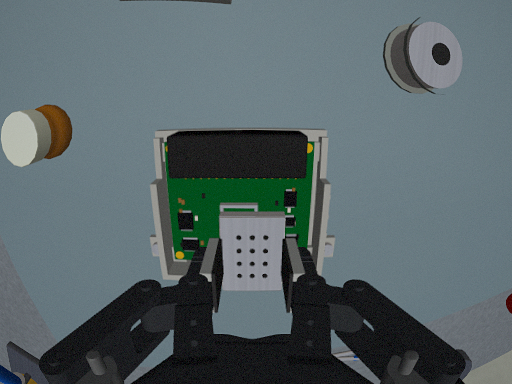

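Request:
step_arm:
  plan:
    - [[-8,0.5,5,0,0,0,20],[-8,0.5,12,0,0,0,20],[-8,0.5,20,0,0,0,20],[-8,0.5,23,0,0,0,20],[-8,0.5,23,0,0,0,20]]

```text
t: 18.55
eef_pos: [0.6506, -0.2649, 0.0381]
ee_rot: [-2.417, -2.005, 0.0]
force: [0.2, 0.2, -0.2]
width: 0.0314
```

```bash
python3 - <<'E'
from h import *
look("lc2",0.03,.65,-.26)
print(manip.get_state()["eef_pos"],manip.get_state()["force"]);go(.6523,-.2644,.0285,1.385)
E
```

```text
t 18.55 eef [ 0.6506 -0.2649  0.0381] yaw 1.3852 q6 -1.88 qd 0.011
[ 0.65102033 -0.26507067  0.03873233] [ 0.01225292 -0.22081998 -0.01325235]
shift [ 0.9  1.1 10.2] turn [ 0. -0.  0.]
```

View pics/lc2_raw.png

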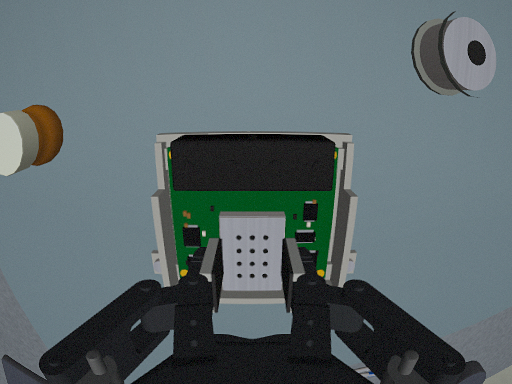

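Lid hovers over the fence, ~10 mm above seat. Lower in small rows.

Request:
step_arm:
  plan:
    - [[0.8,0.9,2,0,0,0,20],[0.8,0.9,4,0,0,0,20],[0.8,0.9,6,0,0,0,20],[0.8,0.9,8,0,0,0,20],[0.8,0.9,8,0,0,0,20]]

```text
t: 19.02
eef_pos: [0.6524, -0.2649, 0.0313]
ee_rot: [2.417, 2.005, 0.001]
force: [0.1, 0.1, -0.4]
width: 0.0316
```

Request:
step_arm:
  plan:
    - [[0,0,1,0,0,0,20],[0,0,2,0,0,0,20],[0,0,2.5,0,0,0,20]]

```text
t: 19.27
eef_pos: [0.6527, -0.2651, 0.0293]
ee_rot: [2.417, 2.005, 0.001]
force: [1.0, -0.3, 0.3]
width: 0.0315
```

```bash
python3 - <<'E'
from h import *
s=manip.get_state();print(s["eef_pos"],s["force"]);go(.6523,-.2644,.0283,1.385)
E
```

```text
[ 0.65270943 -0.2651046   0.02929394] [ 1.02904845 -0.31557582  0.25413859]
shift [ 0.6 -0.5  1. ] turn [ 0.002  0.    -0.   ]
```

Request:
step_arm:
  plan:
    - [[0.5,0,0.6,0,0,0,20],[0.5,0,1.2,0,0,0,20],[0.5,0,1.8,0,0,0,20],[0.5,0,1.8,0,0,0,20]]

```text
t: 19.6
eef_pos: [0.653, -0.2646, 0.0283]
ee_rot: [2.416, 2.005, 0.002]
force: [-1.5, 1.6, 4.6]
width: 0.0317
```

Request:
step_arm:
  plan:
    - [[0,0,0,0,0,0,42],[0,0,-0.5,0,0,0,48],[0,0,-1.5,0,0,0,55],[0,0,-2,0,0,0,55],[0,0,-3,0,0,0,55]]

```text
t: 20.02
eef_pos: [0.6528, -0.2646, 0.0304]
ee_rot: [2.417, 2.005, 0.001]
force: [-0.9, -0.1, -0.3]
width: 0.047
```

Request:
step_arm:
  plan:
    - [[0,0,-10,0,0,0,55],[0,0,-40,0,0,0,60],[0,0,-80,0,0,0,70],[0,0,-115,0,0,0,70],[0,0,-115,0,0,0,70]]

```text
t: 20.43
eef_pos: [0.6573, -0.267, 0.1569]
ee_rot: [2.405, 1.996, 0.01]
force: [0.4, -0.5, 1.3]
width: 0.0599
```

```bash
python3 - <<'E'
from h import *
p,d,m=look("lc3",0.03,.65,-.26)
c=rect("lc3",.0155,.0225,.653,-.264,.028,.019,"lc3_m");print("lid",c)
k=rect("lc3",.0225,.029,.641,-.266,.08,.026,"lc3_m2",col=lambda p:p.min(2)>100);print("U",k)
print("conn",rect("lc3",.0325,.039,.60,-.254,.05,.036))
go(.64,.253,.15,1.5)
E
```

```text
t 20.4333 eef [ 0.6573 -0.267   0.1569] yaw 1.385 q6 -1.88 qd 0.083
lid (array([ 653.2, -265. ]), array([33.8, 45.6]), 79.47, np.float64(0.0179), 1736)
U (array([ 651.8, -264. ]), array([107.9,  68. ]), 79.49, np.float64(0.0249), 1106)
conn (array([ 600.5, -255.2]), array([75.3, 23.6]), 79.39, np.float64(0.035), 2546)
shift [ 5.074e+02 -1.118e+02 -2.000e-01] turn [ 0.013  0.005 -0.115]
```

View pics/lc3_m2.png

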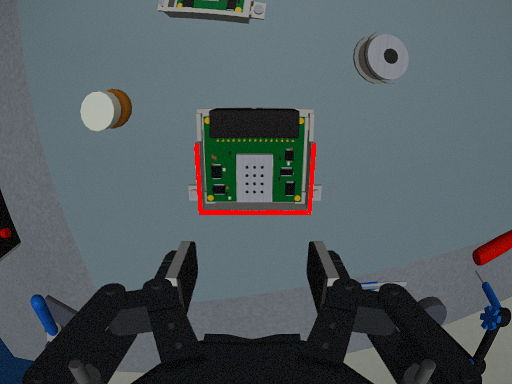

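Request:
step_arm:
  plan:
    - [[507,-112,0,0.012,0.003,-0.115,70],[507,-112,0,0.012,0.003,-0.115,70],[507,-112,0,0.012,0.003,-0.115,70],[507,-112,0,0.012,0.003,-0.115,70],[507,-112,0,0.012,0.003,-0.115,70]]

```text
t: 20.9
eef_pos: [0.645, -0.0545, 0.1447]
ee_rot: [-2.292, -2.134, 0.008]
force: [1.5, -0.1, 0.2]
width: 0.0596
```

Request:
step_arm:
  plan:
    - [[300,-30,0,0,0,0,70],[300,-30,0,0,0,0,70],[300,-30,0,0,0,0,70],[300,-30,0,0,0,0,70],[300,-30,0,0,0,0,70]]

```text
t: 21.32
eef_pos: [0.639, 0.1539, 0.1457]
ee_rot: [-2.291, -2.134, 0.009]
force: [0.6, -0.2, -0.2]
width: 0.0599
```

```bash
python3 - <<'E'
from h import *
print(manip.get_state()["eef_pos"]);go(.64,.253,.13,1.496)
E
```

```text
[0.63902367 0.15390674 0.14568939]
shift [98.9 -5.9 16. ] turn [-0.011 -0.003  0.004]
```

Request:
step_arm:
  plan:
    - [[92,-6,16,-0.011,-0.003,0.004,70],[92,-6,30,-0.011,-0.003,0.004,70],[92,-6,40,-0.011,-0.003,0.004,70],[92,-6,40,-0.011,-0.003,0.004,70],[92,-6,40,-0.011,-0.003,0.004,70]]

```text
t: 21.73
eef_pos: [0.6383, 0.2448, 0.1044]
ee_rot: [-2.3, -2.139, 0.005]
force: [0.2, -0.8, -0.6]
width: 0.0599
```

```bash
python3 - <<'E'
from h import *
p,d,m=look("cv",0.008,.64,.253)
print("plate",rect("cv",.0045,.0105,.64,.253,.075,.008,"cv_m"))
print("fins",rect("cv",.018,.027,.64,.253,.04,.024,"cv_m2"))
E
```

```text
t 21.7333 eef [0.6383 0.2448 0.1044] yaw 1.4966 q6 -1.25 qd 0.041
plate (array([642.3, 256.8]), array([107.1,  66.3]), 84.82, np.float64(0.007), 8300)
fins (array([641.9, 256.9]), array([44.2, 49.6]), 84.87, np.float64(0.0228), 1326)
```

View pics/cv_m2.png

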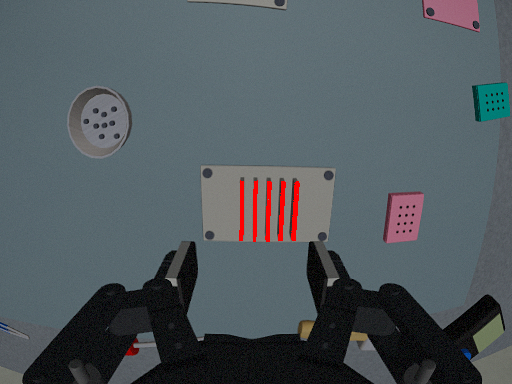

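```bash
python3 - <<'E'
from h import *
print(manip.get_state()["eef_pos"]);go(.642,.2569,.0225,1.481)
E
```

```text
[0.63953904 0.24390802 0.10583956]
shift [13.2  1.5 83.3] turn [-0.001  0.001  0.016]
```

Request:
step_arm:
  plan:
    - [[12.5,1.5,30,0,0,0.016,70],[12.5,1.5,55,0,0,0.016,70],[12.5,1.5,70,0,0,0.016,70],[12.5,1.5,70,0,0,0.016,70],[12.5,1.5,70,0,0,0.016,70]]

```text
t: 22.2
eef_pos: [0.6425, 0.2552, 0.0363]
ee_rot: [2.322, 2.117, -0.001]
force: [-0.0, 0.3, 0.4]
width: 0.0599
```

```bash
python3 - <<'E'
from h import *
p,d,m=look("cv2",0.024,.64,.253)
print("fins",rect("cv2",.018,.027,.64,.253,.03,.024,"cv2_m2"))
print(manip.get_state()["eef_pos"]);go(.642,.2569,.0225,1.481)
E
```

```text
t 22.2 eef [0.6425 0.2552 0.0363] yaw 1.4787 q6 -1.21 qd 0.034
fins (array([641.5, 257. ]), array([43.8, 50. ]), 84.45, np.float64(0.0228), 2203)
[0.6436066  0.25573394 0.03783226]
shift [ 1.  -1.7 15.3] turn [ 0.002 -0.    -0.002]
```

View pics/cv2_raw.png

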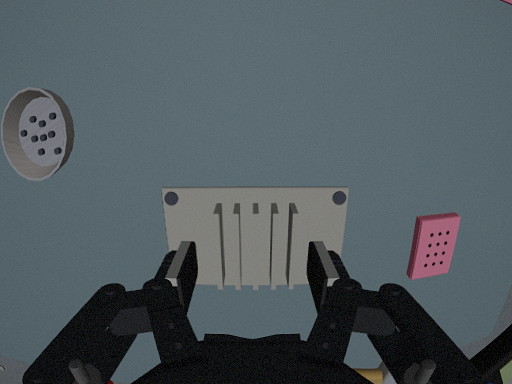

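Request:
step_arm:
  plan:
    - [[1,-1.2,10,0,0,0,70],[1,-1.2,14.5,0,0,0,70],[1,-1.2,14.5,0,0,0,60],[1,-1.2,14.5,0,0,0,40],[1,-1.2,14.5,0,0,0,30]]

```text
t: 22.67
eef_pos: [0.6418, 0.2579, 0.0226]
ee_rot: [2.319, 2.118, 0.002]
force: [-0.0, 0.2, -1.8]
width: 0.0428
```

Request:
step_arm:
  plan:
    - [[0,0,0,0,0,0,30],[0,0,0,0,0,0,30],[0,0,0,0,0,0,30],[0,0,0,0,0,0,30]]

```text
t: 23.0
eef_pos: [0.6417, 0.2579, 0.0223]
ee_rot: [2.319, 2.118, 0.002]
force: [-0.3, 0.2, 0.2]
width: 0.0428
```

```bash
python3 - <<'E'
from h import *
p,d,m=look("cv3",0.024,.64,.253)
inhand("cv3",.018,.027,22,24,14)
inhand("cv3",.0045,.0105,54,33,14)
E
```

```text
t 23.0 eef [0.6417 0.2579 0.0223] yaw 1.4801 q6 -1.21 qd 0.002
y ext -26.2 22.5
x ext -22.2 22.1
eef [0.6417 0.2579 0.0223] yaw 1.4801 f [0.2 0.8 0.9] w 0.0422
y ext -34.9 31.6
x ext -54.3 53.7
eef [0.6417 0.2579 0.0223] yaw 1.4801 f [0.2 0.8 0.9] w 0.0422
```

View pics/cv3_raw.png

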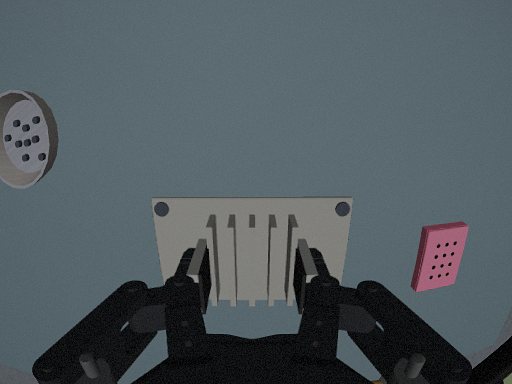

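Request:
step_arm:
  plan:
    - [[0,0,-10,0,0,0,30],[0,0,-30,0,0,0,30],[0,0,-65,0,0,0,30],[0,0,-90,0,0,0,30],[0,0,-90,0,0,0,30]]

```text
t: 23.47
eef_pos: [0.6456, 0.259, 0.1202]
ee_rot: [2.316, 2.114, 0.017]
force: [1.9, 0.3, 0.5]
width: 0.0425
```

```bash
python3 - <<'E'
from h import *
p,d,m=look("cv4",0.1,.64,.253)
s=manip.get_state();P=points("wrist",m,d)
a=yaw();L=(P[...,:2]-s["eef_pos"][:2])@np.array([[np.cos(a),-np.sin(a)],[np.sin(a),np.cos(a)]])*1000
k=(abs(L[...,0])>26)&(abs(L[...,0])<50)&(abs(L[...,1])<28)&(P[...,2]>.08)&(P[...,2]<.105);A=np.c_[L[k],np.ones(k.sum())];print("plate tilt (rad) x,y",np.linalg.lstsq(A,P[k][:,2]*1000,rcond=None)[0].round(4),k.sum(),s["force"])
go(.6519,-.264,.11,1.3875)
E
```

```text
t 23.4667 eef [0.6456 0.259  0.1202] yaw 1.48 q6 -1.21 qd 0.065
plate tilt (rad) x,y [ 1.900000e-03 -4.100000e-03  1.044645e+02] 2980 [-0.05247017  0.15651327 -2.74915403]
shift [-519.8   54.9    6.2] turn [ 0.009 -0.003  0.093]
```

View pics/cv4_raw.png

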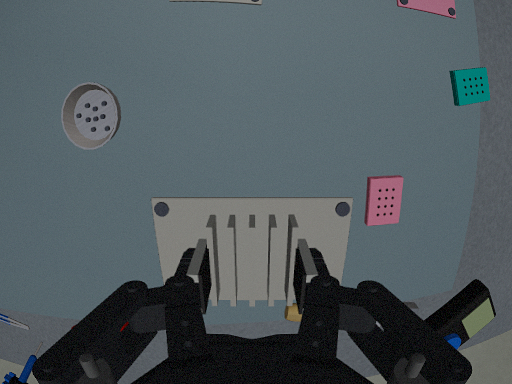

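Request:
step_arm:
  plan:
    - [[-519,55,0,0,0,0.093,30],[-519,55,0,0,0,0.093,30],[-519,55,0,0,0,0.093,30],[-519,55,0,0,0,0.093,30],[-519,55,0,0,0,0.093,30]]

```text
t: 23.93
eef_pos: [0.6429, 0.0479, 0.1103]
ee_rot: [-2.414, -2.008, 0.002]
force: [1.6, -0.0, -2.0]
width: 0.0425
```

Request:
step_arm:
  plan:
    - [[-290,50,0,0,0,0,30],[-290,50,0,0,0,0,30],[-290,50,0,0,0,0,30],[-290,50,0,0,0,0,30],[-290,50,0,0,0,0,30]]

```text
t: 24.35
eef_pos: [0.6402, -0.1604, 0.1103]
ee_rot: [-2.414, -2.007, 0.001]
force: [1.2, -0.2, -2.5]
width: 0.0428
```

```bash
python3 - <<'E'
from h import *
print(manip.get_state()["eef_pos"]);go(.6519,-.264,.1,1.3875)
E
```

```text
[ 0.64019835 -0.16038913  0.11027522]
shift [-99.7  30.5  10.1] turn [-0.002 -0.001 -0.001]
```

Request:
step_arm:
  plan:
    - [[-92,30,10,0,0,0,30],[-92,30,20,0,0,0,30],[-92,30,30,0,0,0,30],[-92,30,30,0,0,0,30],[-92,30,30,0,0,0,30]]

```text
t: 24.77
eef_pos: [0.6522, -0.255, 0.0787]
ee_rot: [-2.415, -2.002, 0.002]
force: [0.5, 0.7, -2.7]
width: 0.0424
```

```bash
python3 - <<'E'
from h import *
p,d,m=look("cp",0.05,.65,-.26)
print(manip.get_state()["eef_pos"]);go(.6519,-.264,.06,1.3875)
E
```

```text
t 24.7667 eef [ 0.6522 -0.255   0.0787] yaw 1.3861 q6 -1.87 qd 0.043
[ 0.65308293 -0.25405743  0.0799182 ]
shift [-10.    0.7  19.9] turn [-0.003 -0.002 -0.001]
```

View pics/cp_raw.png

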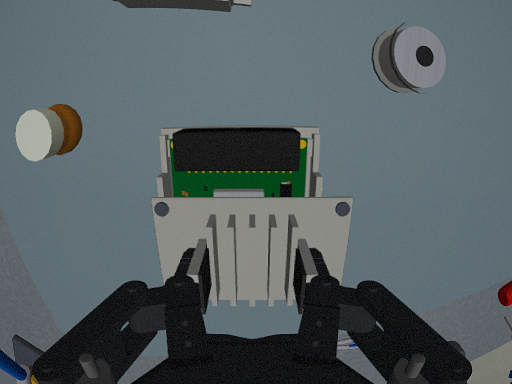

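Request:
step_arm:
  plan:
    - [[-9.5,0.5,6,-0.003,-0.002,0,30],[-9.5,0.5,12,-0.003,-0.002,0,30],[-9.5,0.5,22,-0.003,-0.002,0,30],[-9.5,0.5,24,-0.003,-0.002,0,30],[-9.5,0.5,24,-0.003,-0.002,0,30]]

```text
t: 25.23
eef_pos: [0.6523, -0.2629, 0.0563]
ee_rot: [2.414, 2.008, 0.0]
force: [0.2, -0.2, -0.8]
width: 0.0424
```

```bash
python3 - <<'E'
from h import *
p,d,m=look("cp2",0.05,.65,-.26)
s=manip.get_state();print(s["eef_pos"]);go(.6519,-.264,.0433,1.3875)
z=s["eef_pos"][2]-.0223
print("conn",rect("cp2",.0335,.0375,.60,-.254,.05,.036,"cp2_m"))
print("z plate",z+.008);inhand("cp2",z+.008-.004,z+.008+.003,54,33,22)
inhand("cp2",z+.0195,z+.027,22,24,14)
E
```

```text
t 25.2333 eef [ 0.6523 -0.2629  0.0563] yaw 1.3877 q6 -1.88 qd 0.017
[ 0.6528448  -0.26327975  0.05716933]
shift [-0.9 -0.8 13.9] turn [0.002 0.001 0.   ]
conn (array([ 600.5, -255.2]), array([75. , 23.5]), 79.51, np.float64(0.035), 6439)
z plate 0.042869327526865245
y ext -34.6 32.2
x ext -53.9 53.9
eef [ 0.6528 -0.2633  0.0572] yaw 1.3877 f [-0.8  0.1 -1.5] w 0.0424
y ext -25.5 23.2
x ext -21.8 22.6
eef [ 0.6528 -0.2633  0.0572] yaw 1.3877 f [-0.8  0.1 -1.5] w 0.0424
```

View pics/cp2_m.png

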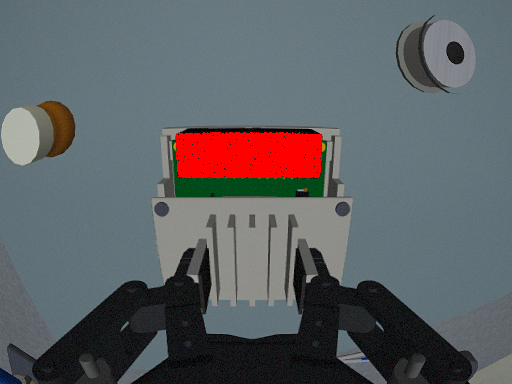

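Request:
step_arm:
  plan:
    - [[-0.7,-1.1,3,0,0,0,30],[-0.7,-1.1,6,0,0,0,30],[-0.7,-1.1,8,0,0,0,30],[-0.7,-1.1,8,0,0,0,30],[-0.7,-1.1,8,0,0,0,30]]

```text
t: 25.7
eef_pos: [0.652, -0.2646, 0.0499]
ee_rot: [2.413, 2.006, 0.002]
force: [-0.4, -0.2, -2.0]
width: 0.0424
```

```bash
python3 - <<'E'
from h import *
s=manip.get_state();print(s["eef_pos"],s["force"]);go(.6516,-.264,.0433,1.3875)
E
```

```text
[ 0.65202223 -0.26464453  0.04993234] [-0.35303549 -0.16947089 -1.99616422]
shift [ 0.6 -0.6  6.6] turn [ 0.004  0.002 -0.001]
```

Request:
step_arm:
  plan:
    - [[0.5,-0.5,1,0.003,0.002,0,30],[0.5,-0.5,2,0.003,0.002,0,30],[0.5,-0.5,3,0.003,0.002,0,30],[0.5,-0.5,4,0.003,0.002,0,30],[0.5,-0.5,4,0.003,0.002,0,30]]

```text
t: 26.12
eef_pos: [0.6516, -0.264, 0.0458]
ee_rot: [2.416, 2.008, 0.001]
force: [0.7, -0.0, -1.7]
width: 0.0425
```

```bash
python3 - <<'E'
from h import *
s=manip.get_state();print(s["eef_pos"],s["force"]);go(.6516,-.264,.0433,1.3875)
E
```

```text
[ 0.6515895  -0.2640288   0.04576246] [ 0.71644343 -0.00203572 -1.74975985]
shift [0.  0.  2.5] turn [ 0.001 -0.    -0.   ]
```

Rim is below the wall tops with no contact. Finish down.

Request:
step_arm:
  plan:
    - [[0,0,1,0,0,0,30],[0,0,2,0,0,0,30],[0,0,2.7,0,0,0,30],[0,0,3.3,0,0,0,30],[0,0,3.3,0,0,0,30]]

```text
t: 26.53
eef_pos: [0.6518, -0.2642, 0.0433]
ee_rot: [2.415, 2.008, 0.001]
force: [-1.6, 0.4, 1.2]
width: 0.0428
```

```bash
python3 - <<'E'
from h import *
look("cp3",.05,.65,-.26)
s=manip.get_state();print(s["eef_pos"],s["force"]);go(.6516,-.264,.0433,1.3875)
E
```

```text
t 26.5333 eef [ 0.6518 -0.2642  0.0433] yaw 1.3871 q6 -1.88 qd 0.002
[ 0.65184437 -0.26415734  0.04329744] [-1.64750159  1.53535996  2.25207055]
shift [ 0.1 -0.3 -0. ] turn [ 0.001 -0.    -0.   ]
```

View pics/cp3_raw.png

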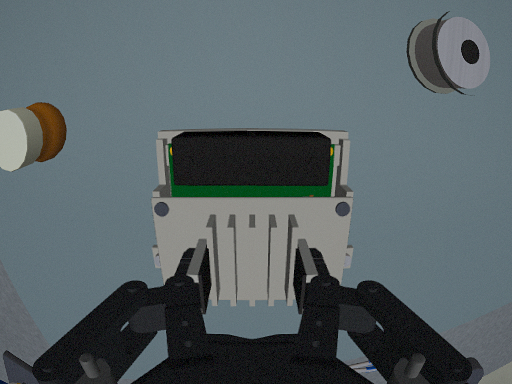

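Contact at the predicted height (43.3 mm). Release and rise.

Request:
step_arm:
  plan:
    - [[0,0,0.5,0,0,0,52],[0,0,0.5,0,0,0,60],[0,0,0,0,0,0,68],[0,0,0,0,0,0,70],[0,0,-1,0,0,0,70]]

```text
t: 27.0
eef_pos: [0.6517, -0.2641, 0.0436]
ee_rot: [2.415, 2.008, 0.001]
force: [0.5, -0.6, -0.4]
width: 0.0598
```

Request:
step_arm:
  plan:
    - [[0,0,-10,0,0,0,70],[0,0,-40,0,0,0,70],[0,0,-80,0,0,0,70],[0,0,-110,0,0,0,70],[0,0,-110,0,0,0,70]]

```text
t: 27.42
eef_pos: [0.656, -0.2664, 0.1644]
ee_rot: [2.405, 1.999, 0.01]
force: [1.4, 0.2, 1.2]
width: 0.0598
```

```bash
python3 - <<'E'
from h import *
p,d,m=look("cp4",0.029,.65,-.26)
c=rect("cp4",.0255,.032,.653,-.264,.07,.029,"cp4_m");print("plate",c)
print("fins",rect("cp4",.040,.048,.653,-.264,.05,.045))
P=points("wrist",m,d);k=(P[...,2]>.024)&(P[...,2]<.034)&(np.hypot(P[...,0]-.653,P[...,1]+.264)<.06)
A=np.c_[P[k][:,:2]-[.653,-.264],np.ones(k.sum())];print("tilt",np.linalg.lstsq(A,P[k][:,2],rcond=None)[0].round(4))
print("U small",rect("cp4",.0225,.029,.468,-.271,.06,.026,col=lambda p:p.min(2)>100))
go(.453,.246,.13,1.4)
E
```

```text
t 27.4167 eef [ 0.656  -0.2664  0.1644] yaw 1.3871 q6 -1.88 qd 0.07
plate (array([ 637.1, -261.7]), array([107.4,  98.1]), 79.57, np.float64(0.0279), 6715)
fins (array([ 652.7, -264.7]), array([43.9, 48.5]), 79.57, np.float64(0.0439), 991)
tilt [-0.01    0.0017  0.0281]
U small (array([ 489.7, -276.2]), array([76.5, 19.7]), 75.67, np.float64(0.025), 478)
shift [ 466.4 -292.2   26.1] turn [ 0.011  0.003 -0.013]
```

View pics/cp4_raw.png

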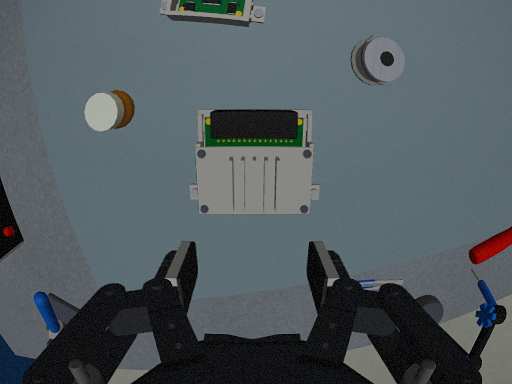

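Request:
step_arm:
  plan:
    - [[466,-292,10,0.008,0.003,-0.013,70],[466,-292,10,0.008,0.003,-0.013,70],[466,-292,10,0.008,0.003,-0.013,70],[466,-292,10,0.008,0.003,-0.013,70],[466,-292,10,0.008,0.003,-0.013,70]]

```text
t: 27.88
eef_pos: [0.5734, -0.0687, 0.1489]
ee_rot: [-2.397, -2.017, 0.005]
force: [0.1, 0.7, -0.1]
width: 0.0599
```

Request:
step_arm:
  plan:
    - [[285,-180,10,0,0,0,70],[285,-180,10,0,0,0,70],[285,-180,10,0,0,0,70],[285,-180,10,0,0,0,70],[285,-180,10,0,0,0,70]]

```text
t: 28.3
eef_pos: [0.4937, 0.1236, 0.1445]
ee_rot: [-2.397, -2.018, 0.004]
force: [0.5, 0.5, 0.2]
width: 0.0597
```

```bash
python3 - <<'E'
from h import *
print(manip.get_state()["eef_pos"]);go(.453,.246,.11,1.4)
E
```

```text
[0.49371545 0.12357945 0.14450572]
shift [113.6 -60.7  35.3] turn [-0.008 -0.003 -0.   ]
```

Request:
step_arm:
  plan:
    - [[106,-57,20,-0.008,-0.003,0,65],[106,-57,30,-0.008,-0.003,0,65],[106,-57,38,-0.008,-0.003,0,65],[106,-57,38,-0.008,-0.003,0,65],[106,-57,38,-0.008,-0.003,0,65]]

```text
t: 28.72
eef_pos: [0.4544, 0.2377, 0.1059]
ee_rot: [-2.398, -2.028, 0.005]
force: [0.5, 0.1, -0.6]
width: 0.0554
```

```bash
python3 - <<'E'
from h import *
p,d,m=look("sc",0.008,.45,.246)
print("plate",rect("sc",.0045,.0105,.453,.246,.06,.008,"sc_m"))
c=rect("sc",.018,.027,.453,.246,.035,.024,"sc_m2");print("fins",c)
print(manip.get_state()["eef_pos"]);go(c[0][0]/1000,c[0][1]/1000,.04,1.4)
E
```

```text
t 28.7167 eef [0.4544 0.2377 0.1059] yaw 1.4025 q6 -1.08 qd 0.06
plate (array([455.7, 248.6]), array([75.3, 52.4]), 78.98, np.float64(0.007), 4468)
fins (array([455.6, 248.9]), array([36.2, 34.9]), 80.19, np.float64(0.0229), 942)
[0.45585858 0.23670392 0.106886  ]
shift [12.1 -2.2 66.9] turn [-0.001  0.001  0.003]
```

View pics/sc_m2.png

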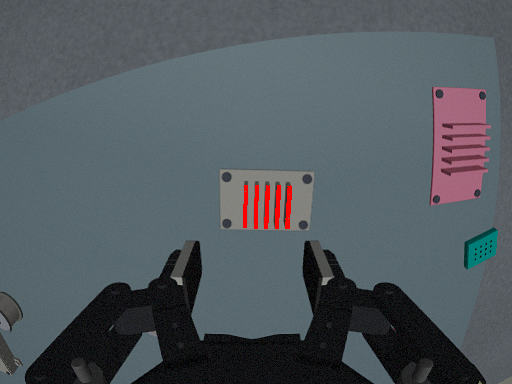

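Request:
step_arm:
  plan:
    - [[12,-1.8,30,0,0,0.018,65],[12,-1.8,55,0,0,0.018,65],[12,-1.8,68,0,0,0.018,65],[12,-1.8,68,0,0,0.018,65],[12,-1.8,68,0,0,0.018,65]]

```text
t: 29.18
eef_pos: [0.4577, 0.2472, 0.0397]
ee_rot: [2.422, 2.0, -0.001]
force: [0.1, -0.5, 0.0]
width: 0.0555
```

```bash
python3 - <<'E'
from h import *
p,d,m=look("sc2",0.024,.45,.246)
print("plate",rect("sc2",.0045,.0105,.453,.246,.05,.008,"sc2_m"))
c=rect("sc2",.018,.027,.4555,.248,.025,.024,"sc2_m2");print("fins",c)
print(manip.get_state()["eef_pos"]);go(.4556,.2488,.0225,1.383)
E
```

```text
t 29.1833 eef [0.4577 0.2472 0.0397] yaw 1.3803 q6 -1.04 qd 0.029
plate (array([455.8, 248.9]), array([75.3, 51.9]), 79.1, np.float64(0.007), 7227)
fins (array([455.2, 249.2]), array([35.9, 35.8]), 79.07, np.float64(0.0228), 1674)
[0.45864068 0.24770298 0.04078728]
shift [ 0.5 -3.2 18.3] turn [ 0.002 -0.001 -0.003]
```

View pics/sc2_raw.png

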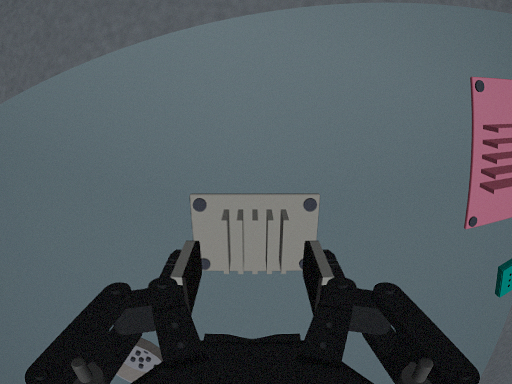

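Request:
step_arm:
  plan:
    - [[0.5,-2.7,10,0,0,0,65],[0.5,-2.7,16,0,0,0,62],[0.5,-2.7,16.5,0,0,0,55],[0.5,-2.7,16.5,0,0,0,35],[0.5,-2.7,16.5,0,0,0,25]]

```text
t: 29.65
eef_pos: [0.4551, 0.2496, 0.0237]
ee_rot: [2.42, 2.002, 0.002]
force: [0.3, -0.6, -1.9]
width: 0.0344
```

Request:
step_arm:
  plan:
    - [[0,0,0,0,0,0,25],[0,0,0,0,0,0,25],[0,0,0,0,0,0,25],[0,0,0,0,0,0,25]]

```text
t: 29.98
eef_pos: [0.4549, 0.2496, 0.0235]
ee_rot: [2.42, 2.002, 0.002]
force: [-0.5, 0.4, -0.4]
width: 0.0344
```

```bash
python3 - <<'E'
from h import *
p,d,m=look("sc3",0.024,.45,.246)
inhand("sc3",.018,.027,18,17,12)
inhand("sc3",.0045,.0105,38,26,14)
E
```

```text
t 29.9833 eef [0.4549 0.2496 0.0235] yaw 1.3821 q6 -1.03 qd 0.001
y ext -19.7 15.6
x ext -18.0 17.7
eef [0.4549 0.2496 0.0234] yaw 1.3821 f [0.  0.5 0.4] w 0.0346
y ext -27.9 24.4
x ext -37.8 38.1
eef [0.4549 0.2496 0.0234] yaw 1.3821 f [0.  0.5 0.4] w 0.0346
```

View pics/sc3_raw.png

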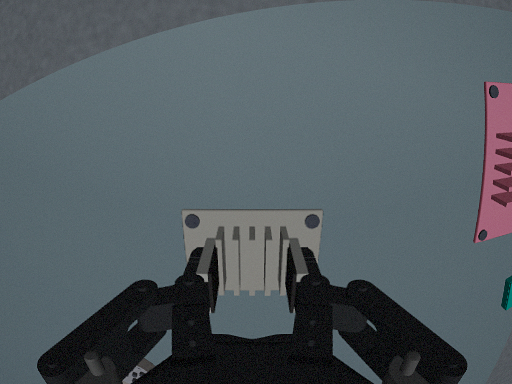

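Request:
step_arm:
  plan:
    - [[0,0,-10,0,0,0,25],[0,0,-30,0,0,0,25],[0,0,-65,0,0,0,25],[0,0,-85,0,0,0,25],[0,0,-85,0,0,0,25]]

```text
t: 30.45
eef_pos: [0.4584, 0.2509, 0.1143]
ee_rot: [2.418, 2.0, 0.015]
force: [1.5, 0.6, -0.2]
width: 0.0345
```

```bash
python3 - <<'E'
from h import *
s=manip.get_state();print(s["eef_pos"],s["width"],s["force"])
go(.4707,-.2691,.11,1.2398)
E
```

```text
[0.45835601 0.25087046 0.11431796] 0.034496883634950806 [ 1.46358779  0.59896859 -0.16544069]
shift [-508.4  109.6    2.7] turn [ 0.009 -0.006  0.142]
```

Request:
step_arm:
  plan:
    - [[-508,110,0,0,0,0.142,25],[-508,110,0,0,0,0.142,25],[-508,110,0,0,0,0.142,25],[-508,110,0,0,0,0.142,25],[-508,110,0,0,0,0.142,25]]

```text
t: 30.87
eef_pos: [0.4591, 0.0397, 0.1081]
ee_rot: [2.556, 1.826, 0.001]
force: [-0.1, -0.3, -0.8]
width: 0.0344
```

```bash
python3 - <<'E'
from h import *
go(.4707,-.2691,.11,1.2398)
E
```

```text
shift [-288.4  111.    -1.9] turn [ 0.001 -0.     0.001]
```

Request:
step_arm:
  plan:
    - [[-288,111,-2,0,0,0,25],[-288,111,-2,0,0,0,25],[-288,111,-2,0,0,0,25],[-288,111,-2,0,0,0,25],[-288,111,-2,0,0,0,25]]

```text
t: 31.28
eef_pos: [0.4668, -0.1688, 0.1095]
ee_rot: [2.557, 1.825, 0.001]
force: [0.7, 0.3, -1.4]
width: 0.0346
```

```bash
python3 - <<'E'
from h import *
go(.4707,-.2691,.08,1.2398)
E
```

```text
shift [-93.6  36.2  29.4] turn [ 0.001 -0.001 -0.   ]
```

Request:
step_arm:
  plan:
    - [[-85,34,8,0,0,0,25],[-85,34,16,0,0,0,25],[-85,34,29,0,0,0,25],[-85,34,29,0,0,0,25],[-85,34,29,0,0,0,25]]

```text
t: 31.7
eef_pos: [0.4707, -0.2581, 0.0792]
ee_rot: [-2.556, -1.821, 0.0]
force: [-0.6, 0.3, -0.8]
width: 0.0345
```

```bash
python3 - <<'E'
from h import *
p,d,m=look("sq",0.05,.46,-.26)
s=manip.get_state();z=s["eef_pos"][2]-.0234
print("conn",rect("sq",.0335,.0375,.43,-.254,.04,.036,"sq_m"))
inhand("sq",z+.008-.004,z+.008+.003,38,26,14)
inhand("sq",z+.0195,z+.027,18,17,12)
go(.4707,-.2691,.058,1.2398)
E
```

```text
t 31.7 eef [ 0.4707 -0.2581  0.0792] yaw 1.2394 q6 -1.89 qd 0.037
conn (array([ 429.3, -255.9]), array([47.2, 21.9]), 70.87, np.float64(0.035), 2762)
y ext -28.0 24.8
x ext -38.4 37.6
eef [ 0.4714 -0.2576  0.08  ] yaw 1.2394 f [-0.6 -0.6 -0.3] w 0.0345
y ext -19.8 15.6
x ext -18.1 21.2
eef [ 0.4714 -0.2576  0.08  ] yaw 1.2394 f [-0.6 -0.6 -0.3] w 0.0345
shift [-11.1   3.1  21.9] turn [-0.001 -0.001 -0.   ]
```

View pics/sq_m.png

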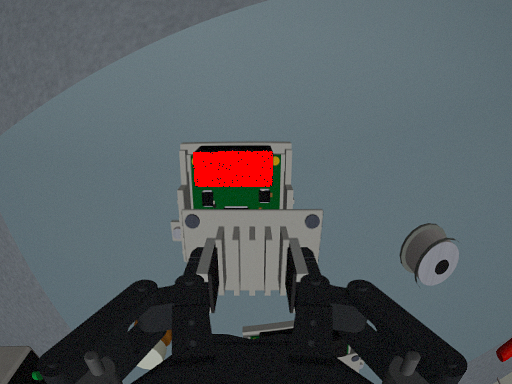

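```bash
python3 - <<'E'
from h import *
go(.4704,-.2699,.058,1.2398)
E
```

```text
shift [-12.    3.1  21.9] turn [-0.001 -0.001 -0.   ]
```

Request:
step_arm:
  plan:
    - [[-11.5,3,5,0,0,0,25],[-11.5,3,12,0,0,0,25],[-11.5,3,20,0,0,0,25],[-11.5,3,22,0,0,0,25],[-11.5,3,22,0,0,0,25]]

```text
t: 32.17
eef_pos: [0.4706, -0.2691, 0.0575]
ee_rot: [-2.555, -1.825, -0.0]
force: [0.5, 0.2, -1.5]
width: 0.0347
```

```bash
python3 - <<'E'
from h import *
p,d,m=look("sq2",0.05,.46,-.26)
s=manip.get_state();z=s["eef_pos"][2]-.0234
print("conn",rect("sq2",.0335,.0375,.43,-.254,.04,.036,"sq2_m"))
inhand("sq2",z+.008-.004,z+.008+.003,38,26,18)
go(.4704,-.2699,.0444,1.2398)
# housing cheek/side wall extents in housing y (jaw dir) just in front of cover
P=points("wrist",m,d);a=1.2398;L=(P[...,:2]-s["eef_pos"][:2])@np.array([[np.cos(a),-np.sin(a)],[np.sin(a),np.cos(a)]])*1000
for y0,y1 in((30,36),(36,44),(44,50)):
    k=(L[...,1]>y0)&(L[...,1]<y1)&(P[...,2]>.008)&(P[...,2]<.03)&(abs(L[...,0])<48);print(y0,L[k][:,0].min().round(1),L[k][:,0].max().round(1),np.percentile(P[k][:,2],[50,99]).round(4))
E
```

```text
t 32.1667 eef [ 0.4706 -0.2691  0.0575] yaw 1.2406 q6 -1.91 qd 0.012
conn (array([ 429.3, -255.7]), array([47.2, 21.4]), 71.05, np.float64(0.035), 3584)
y ext -27.7 24.8
x ext -37.5 38.3
eef [ 0.4709 -0.2694  0.058 ] yaw 1.2406 f [-0.1 -0.6 -0.8] w 0.0347
shift [-0.7 -0.3 13.6] turn [-0.    -0.001  0.001]
30 -38.9 37.0 [0.0109 0.013 ]
36 -38.8 37.2 [0.0111 0.0133]
44 -38.4 37.4 [0.0116 0.0135]
```

View pics/sq2_raw.png

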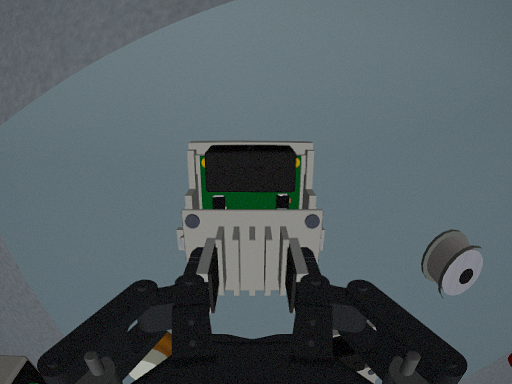

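Request:
step_arm:
  plan:
    - [[-1,-0.3,3,0,0,0,25],[-1,-0.3,6,0,0,0,25],[-1,-0.3,8,0,0,0,25],[-1,-0.3,8,0,0,0,25],[-1,-0.3,8,0,0,0,25]]

```text
t: 32.63
eef_pos: [0.4706, -0.271, 0.0505]
ee_rot: [2.557, 1.825, 0.001]
force: [-0.2, -0.6, -1.8]
width: 0.0342
```

```bash
python3 - <<'E'
from h import *
s=manip.get_state();print(s["force"]);go(.4703,-.2701,.0444,1.2398)
E
```

```text
[-0.20677337 -0.64575333 -1.79227181]
shift [ 0.7 -0.6  6.1] turn [ 0.001 -0.001  0.   ]
```

Request:
step_arm:
  plan:
    - [[0.5,-0.4,1,0,0,0,25],[0.5,-0.4,2,0,0,0,25],[0.5,-0.4,3,0,0,0,25],[0.5,-0.4,4,0,0,0,25],[0.5,-0.4,4,0,0,0,25]]

```text
t: 33.05
eef_pos: [0.4704, -0.2704, 0.0465]
ee_rot: [2.557, 1.825, 0.001]
force: [-0.5, -0.4, -1.1]
width: 0.0347
```

```bash
python3 - <<'E'
from h import *
s=manip.get_state();print(s["force"]);go(.4703,-.2701,.0444,1.2398)
E
```

```text
[-0.46676221 -0.44431945 -1.06249166]
shift [ 0.3 -0.2  2.1] turn [ 0.001 -0.     0.   ]
```

Request:
step_arm:
  plan:
    - [[0,0,0.8,0,0,0,25],[0,0,1.6,0,0,0,25],[0,0,2.3,0,0,0,25],[0,0,2.9,0,0,0,25],[0,0,2.9,0,0,0,25]]

```text
t: 33.47
eef_pos: [0.4706, -0.2706, 0.0444]
ee_rot: [2.556, 1.825, 0.001]
force: [-2.5, 1.9, 4.2]
width: 0.0344
```

Contact at the predicted height. Release, rise, check.

Request:
step_arm:
  plan:
    - [[0,0,0,0,0,0,45],[0,0,0,0,0,0,52],[0,0,0,0,0,0,60],[0,0,0,0,0,0,65],[0,0,-1,0,0,0,65]]

```text
t: 33.88
eef_pos: [0.4704, -0.2704, 0.0446]
ee_rot: [2.557, 1.825, 0.001]
force: [-0.0, -0.3, -0.7]
width: 0.0555
```

Request:
step_arm:
  plan:
    - [[0,0,-10,0,0,0,65],[0,0,-40,0,0,0,65],[0,0,-80,0,0,0,70],[0,0,-120,0,0,0,80],[0,0,-130,0,0,0,80]]

```text
t: 34.3
eef_pos: [0.4734, -0.2728, 0.183]
ee_rot: [2.548, 1.819, 0.006]
force: [1.5, -1.2, 0.2]
width: 0.0683
```

Request:
step_arm:
  plan:
    - [[60,40,-30,0,0,0,80],[60,40,-30,0,0,0,80],[60,40,-30,0,0,0,80],[60,40,-30,0,0,0,80],[60,40,-30,0,0,0,80]]

```text
t: 34.72
eef_pos: [0.5273, -0.2266, 0.2048]
ee_rot: [2.556, 1.826, 0.0]
force: [-0.3, 1.7, 0.1]
width: 0.0688
```

```bash
python3 - <<'E'
from h import *
p,d,m=look("fin",0.029,.5,-.26)
P=points("wrist",m,d)
for n,c,a,hx,hy,fx,fy in [("large",(.6528,-.2643),-.185,33,54,25,23),("small",(.4717,-.2703),-.331,26,38,18,19)]:
    L=(P[...,:2]-c)@np.array([[np.cos(a),-np.sin(a)],[np.sin(a),np.cos(a)]])*1000
    ok=(d>0)&(P[...,2]<.06)
    for sx in(-1,1):
        for sy in(-1,1):
            k=ok&(L[...,0]*sx>2)&(L[...,0]*sx<hx-4)&(L[...,1]*sy>fy+4)&(L[...,1]*sy<hy-4);print(n,sx,sy,k.sum(),np.median(P[k][:,2]).round(4))
    print(n,"fins",rect("fin",.040,.048,c[0],c[1],.05,.045))
p,d,m=shot("top");cv2.imwrite("pics/fin_top.png",p)
Q=points("top",m,d)
for n,u,v in [("dish",208,182),("spool",308,180),("jar",414,177)]:print(n,Q[v,u].round(3))
cv2.imwrite("pics/fin_top2.png",cv2.resize(p[90:280,50:430],None,fx=2.1,fy=2.1,interpolation=cv2.INTER_CUBIC))
print(manip.get_state()["force"],manip.get_state()["width"])
E
```

```text
t 34.7167 eef [ 0.5273 -0.2266  0.2048] yaw 1.2399 q6 -1.78 qd 0.023
large -1 -1 403 0.0277
large -1 1 423 0.0277
large 1 -1 304 0.0279
large 1 1 313 0.0279
large fins (array([ 651.6, -263.8]), array([44.1, 50.8]), 79.74, np.float64(0.0437), 490)
small -1 -1 185 0.0281
small -1 1 201 0.0282
small 1 -1 186 0.0281
small 1 1 199 0.0281
small fins (array([ 472.4, -270.8]), array([36.5, 34.7]), 71.87, np.float64(0.0438), 641)
dish [0.564 0.126 0.007]
spool [ 0.555 -0.125  0.036]
jar [ 0.496 -0.278  0.292]
[ 0.33147866 -0.18122507  0.60605998] 0.0684562969322596
```

View pics/fin_raw.png

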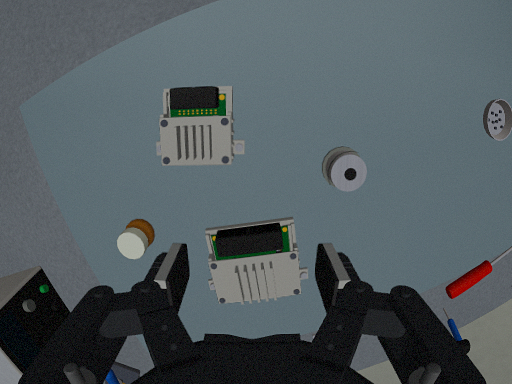

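View pics/fin_top2.png

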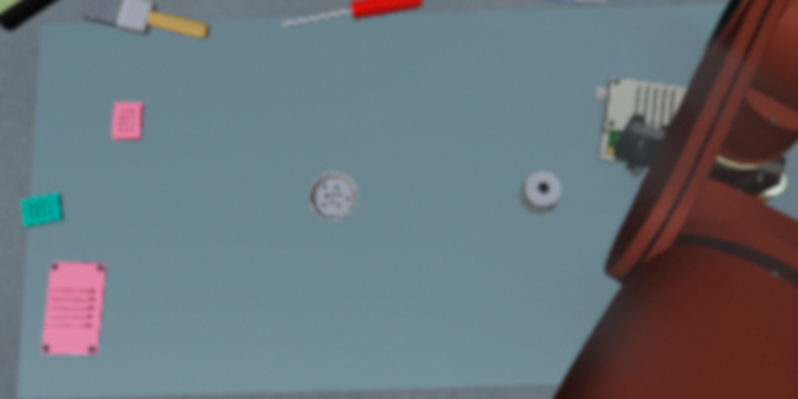

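```bash
python3 - <<'E'
from h import *
print(manip.job_done())
E
```

```text
the job is handed in; nothing more can be done
None
```

Both control units are back together, and the job was handed in after about 35 s of robot time. I laid in the large board, then the small board. The shield lid went over the fence next, then the large cover and the small cover. Each part was lowered in small steps until light contact (14 N at most) and then released.

**Seating:** all four corners of both cover plates read 27.7–28.2 mm. That fits the nominal 29 mm, because the wrist depth reads about 1 mm low throughout. The fin tops read 43.7–43.8 mm against a nominal 45 mm. Each part made contact within about 0.1 mm of the height I had worked out for it. The lid top read 17.9 mm against a nominal 19 mm before the large cover went on.

**Bystanders:** the dish and spool read the same positions in the top view to within 1 mm in x and y (spool height read 3 mm apart). In that last top view the arm hid the jar, so I have no number for it. The last wrist picture shows it standing, and nothing was moved near it. The pink and turquoise look-alikes were not touched.

**Disagreements:** wrist-camera positions differed by up to about 1 mm between tool orientations, and early looks at the housings by about 1.5 mm. I corrected for this before placing, and both are within the 3 mm play. One rough tilt fit on the large cover gave 0.01 rad. The fit probably included points from the housing, and the corner heights do not bear it out.

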